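Lay out test blocks on the ratchet lift and pump it to height

TASK

Take the loupe off the deck of the small ratchet lift and put it in the parts tray, and lay each of the steel test blocks lying on the bench to the right of the lift flat and centred on the deck's dark round spots, one block to a spot, while the deck is still fully down. Then pump the lever back and forth until the top of the deck is level with the tip of the pointer on its post, and swing the lever back home against its stop. Do not shift the pointer or push the other things on the bench about, and finish with every block still on its spot.

Things in the scene. Friction and masses are not known exactly. Their poses are not given: they have to be found in the camera images.
- lift: Ratchet lift, fixed, placed and turned anew each time. Origin at bench level under its deck's centre, x away from the robot, y left, z up. Square deck 230 x 230 mm, its top 60 mm above the bench when down; ratchet drive on its right, upright axis at x -30, y -210 mm; pointer post (12 x 26 mm, 122 mm tall) behind the deck at x +146, y -55 mm
- lift_deck (a joint): height of the deck above its lowest position, m, 0 (start) to 0.06. It rises 5 mm for each notch (30 degrees) of the ratchet wheel and stays where it is left; it cannot be wound down again
- deck_top (a point): centre of the deck's flat top surface; its z axis is up
- spot0 (a point): centre of a flat dark round spot (68 mm across, flush, no rim) on the deck's top, at x -45, y +45 mm from the deck's centre; the four spots make two rows of two at 90 mm spacing
- spot1 (a point): centre of a flat dark round spot (68 mm across, flush, no rim) on the deck's top, at x -45, y -45 mm from the deck's centre; the four spots make two rows of two at 90 mm spacing
- spot2 (a point): centre of a flat dark round spot (68 mm across, flush, no rim) on the deck's top, at x +45, y +45 mm from the deck's centre; the four spots make two rows of two at 90 mm spacing
- spot3 (a point): centre of a flat dark round spot (68 mm across, flush, no rim) on the deck's top, at x +45, y -45 mm from the deck's centre; the four spots make two rows of two at 90 mm spacing
- lift_lever (a joint): lever angle about its upright axis, rad: 0 = home stop (lever points to the robot), grows counter-clockwise from above (to the robot's right) to 1.25. Going up: some idle travel (to 0.5), then the sprung pawl turns the wheel and lifts the deck 9.5 mm a rad; going back it clicks and the deck stays. Full swing = 2 notches, 10 mm. Stays where left; 3 to 10 N at the knob
- lever_knob (a point): middle of the upright, freely spinning round black knob on the lever's end: 24 mm diameter, 40 mm tall, its top 20 mm above this point; 130 mm from the lever's axis, 90 mm above the bench. Moves with the lever
- lever_axis (a point): point on the lever's upright axis at the height of the knob's middle
- pointer_tip (a point): tip of the small steel pointer (3 mm thick) clamped on the post just behind the deck's rear edge, at the height the deck's top must reach (36 to 52 mm above its lowest position, another each time)
- tray: grey metal parts tray, fixed, 100 (x) x 150 (y) mm, rim 18 mm high, 2 mm floor, one 14 mm high partition along x in the middle dividing it into two halves of 96 x 72 mm. Origin at the centre of its underside
- loupe: black waisted loupe (magnifier), 36 mm diameter, 38 mm tall, standing on the deck at the start. Origin at the centre of its underside
- block_a: round steel test block, 64 mm diameter, 13 mm thick, lying flat on the bench to the robot's right. Origin at the centre of its underside, z up through its thickness. May be absent
- block_b: round steel test block, 60 mm diameter, 11 mm thick, lying flat on the bench to the robot's right. Origin at the centre of its underside, z up through its thickness. May be absent
- block_c: round steel test block, 56 mm diameter, 12 mm thick, lying flat on the bench to the robot's right. Origin at the centre of its underside, z up through its thickness. May be absent
- block_d: round steel test block, 56 mm diameter, 12 mm thick, lying flat on the bench to the robot's right. Origin at the centre of its underside, z up through its thickness. May be absent
- pen: blue pen, bystander, leave alone
- green_mount: small green resin specimen mount (31 mm across, 24 tall), bystander
- black_mount: small black resin specimen mount (31 mm across, 21 tall), bystander
Not all that is in view belongs to the job. What is shaped like the block_a but blue or purple is not meant.

How it is judged:
On the way, in this order (a step that is already met when the one before it is completed fails the run):
1. the loupe is in the parts tray and every block lies on a spot of its own, the deck still down (x of loupe in the frame of tray between -0.05 and 0.05 m and y of loupe in the frame of tray between -0.075 and 0.075 m and z of loupe in the frame of tray between -0.002 and 0.045 m and ((horizontal distance between block_a and spot0 below 0.012 m and z of block_a in the frame of spot0 between -0.005 and 0.018 m) or (horizontal distance between block_a and spot1 below 0.012 m and z of block_a in the frame of spot1 between -0.005 and 0.018 m) or (horizontal distance between block_a and spot2 below 0.012 m and z of block_a in the frame of spot2 between -0.005 and 0.018 m) or (horizontal distance between block_a and spot3 below 0.012 m and z of block_a in the frame of spot3 between -0.005 and 0.018 m)) and angle between the z axis of each of block_a, block_b, block_c, block_d and the z axis of deck_top, either way round below 0.12 rad and ((horizontal distance between block_b and spot0 below 0.012 m and z of block_b in the frame of spot0 between -0.005 and 0.018 m) or (horizontal distance between block_b and spot1 below 0.012 m and z of block_b in the frame of spot1 between -0.005 and 0.018 m) or (horizontal distance between block_b and spot2 below 0.012 m and z of block_b in the frame of spot2 between -0.005 and 0.018 m) or (horizontal distance between block_b and spot3 below 0.012 m and z of block_b in the frame of spot3 between -0.005 and 0.018 m)) and ((horizontal distance between block_c and spot0 below 0.012 m and z of block_c in the frame of spot0 between -0.005 and 0.018 m) or (horizontal distance between block_c and spot1 below 0.012 m and z of block_c in the frame of spot1 between -0.005 and 0.018 m) or (horizontal distance between block_c and spot2 below 0.012 m and z of block_c in the frame of spot2 between -0.005 and 0.018 m) or (horizontal distance between block_c and spot3 below 0.012 m and z of block_c in the frame of spot3 between -0.005 and 0.018 m)) and ((horizontal distance between block_d and spot0 below 0.012 m and z of block_d in the frame of spot0 between -0.005 and 0.018 m) or (horizontal distance between block_d and spot1 below 0.012 m and z of block_d in the frame of spot1 between -0.005 and 0.018 m) or (horizontal distance between block_d and spot2 below 0.012 m and z of block_d in the frame of spot2 between -0.005 and 0.018 m) or (horizontal distance between block_d and spot3 below 0.012 m and z of block_d in the frame of spot3 between -0.005 and 0.018 m)) and value of joint lift_deck below 0.006 m), for 0.2 s.
2. the deck is pumped up level with the pointer (z of deck_top in the frame of pointer_tip between -0.005 and 0.005 m), for 0.2 s.
At the end, for the whole second after the job is handed in: The loupe is inside the parts tray; every block lies flat on the deck, its centre within 12 mm of a spot's centre, one to a spot; the deck's top is within 5 mm of the pointer tip's height; the lever is home (under 0.15 rad); everything is released and at rest (all of step 2 and x of loupe in the frame of tray between -0.05 and 0.05 m and y of loupe in the frame of tray between -0.075 and 0.075 m and z of loupe in the frame of tray between -0.002 and 0.045 m and ((horizontal distance between block_a and spot0 below 0.012 m and z of block_a in the frame of spot0 between -0.005 and 0.018 m) or (horizontal distance between block_a and spot1 below 0.012 m and z of block_a in the frame of spot1 between -0.005 and 0.018 m) or (horizontal distance between block_a and spot2 below 0.012 m and z of block_a in the frame of spot2 between -0.005 and 0.018 m) or (horizontal distance between block_a and spot3 below 0.012 m and z of block_a in the frame of spot3 between -0.005 and 0.018 m)) and angle between the z axis of each of block_a, block_b, block_c, block_d and the z axis of deck_top, either way round below 0.12 rad and ((horizontal distance between block_b and spot0 below 0.012 m and z of block_b in the frame of spot0 between -0.005 and 0.018 m) or (horizontal distance between block_b and spot1 below 0.012 m and z of block_b in the frame of spot1 between -0.005 and 0.018 m) or (horizontal distance between block_b and spot2 below 0.012 m and z of block_b in the frame of spot2 between -0.005 and 0.018 m) or (horizontal distance between block_b and spot3 below 0.012 m and z of block_b in the frame of spot3 between -0.005 and 0.018 m)) and ((horizontal distance between block_c and spot0 below 0.012 m and z of block_c in the frame of spot0 between -0.005 and 0.018 m) or (horizontal distance between block_c and spot1 below 0.012 m and z of block_c in the frame of spot1 between -0.005 and 0.018 m) or (horizontal distance between block_c and spot2 below 0.012 m and z of block_c in the frame of spot2 between -0.005 and 0.018 m) or (horizontal distance between block_c and spot3 below 0.012 m and z of block_c in the frame of spot3 between -0.005 and 0.018 m)) and ((horizontal distance between block_d and spot0 below 0.012 m and z of block_d in the frame of spot0 between -0.005 and 0.018 m) or (horizontal distance between block_d and spot1 below 0.012 m and z of block_d in the frame of spot1 between -0.005 and 0.018 m) or (horizontal distance between block_d and spot2 below 0.012 m and z of block_d in the frame of spot2 between -0.005 and 0.018 m) or (horizontal distance between block_d and spot3 below 0.012 m and z of block_d in the frame of spot3 between -0.005 and 0.018 m)) and value of joint lift_lever below 0.15 rad and velocity of joint lift_lever below 0.1 rad/s and contact force between each of block_a, block_b, block_c, block_d, loupe and the fingers below 0.1 N and linear speed of each of block_a, block_b, block_c, block_d, loupe below 0.02 m/s and contact force between lift and the fingers below 0.2 N); the robot touches nothing.
It fails at once if the pointer was shifted on its post (distance of pointer_tip from where it was at the start of the episode above 0.006 m).
It fails at once if a bystander was pushed more than 3 cm (distance of any of pen, green_mount, black_mount from where it was at the start of the episode above 0.03 m).
Of block_a, block_b, block_c, block_d only 3 to 4 are there at a start; the rules pass over those that are not, and their reading is None.
At some moment in a run one of block_a, block_b, block_c, block_d may be knocked a few centimetres aside while the robot is not near it.
Once in a run the grip may slacken for a moment while it holds something.
It also fails if it takes over 210 s, if anything falls off the work surface, if the arm or the gripper's body presses on something with over 40 N, if the wrist force passes 120 N, or if a joint passes its speed limit or range.

ROBOT

A 7-joint arm with a two-finger parallel gripper is mounted at the origin on a cart in front of the work surface, level with it; the furniture and walls round the work are solid. World frame = base frame: x ahead of the robot, y to its left, z up, the work surface at z = 0. Lengths are in m, angles in rad, forces in N, time in s.
With the tool pointing down it reaches from about 0.425 to 0.825 m from the base axis. Payload 3.6 kg.
Tool frame: the origin (TCP) lies midway between the tips of the shut fingers; the grasp point (between the pads) lies 19 mm behind it; x points along the fingers, z is the direction in which the jaws open and shut, and the axes are right-handed (so a half turn about x gives the same grasp; the last joint's range is limited). The gripper opens to 85 mm and grips with 20 to 120 N. Pads are 22 mm wide; open, the fingers measure 114 mm over their backs; the gripper's body (76 mm by 85 mm) begins 54 mm behind the grasp point. The pads swing forward as they close: fully open they stand 13 mm farther back than shut.
Start: joints at [1.288, 0.615, -0.013, 1.423, 0.008, 1.103, -0.04], TCP at [0.165, -0.629, 0.196] pointing down, gripper open.
Joint ranges: [-3.12, 3.12], [-0.3, 2.06], [-1.34, 1.32], [0.26, 2.42], [-1.36, 4.5], [0.01, 1.98], [-2.84, 2.84]. Speed limits (rad/s): [2.79, 2.79, 3.14, 3.14, 3.14, 3.14, 3.14].

INTERFACE

Orientations are given as a rotation vector (axis times angle).
In Python, from bench import sensors, get_image, camera_model, job gives the robot as it stands.
- The arm moves only by the tool carry_out, never from a script. Its argument "targets" is a list of rows, each a list of 7 numbers: the shift along the world's x, y, z in units of 50 mm (1.0 is 50 mm), then the turn, a rotation vector about the world's x, y, z in units of 6 degrees (1.0 is 6 degrees), then the finger opening in mm, from 0 to 85.4. In form: [[dx, dy, dz, ax, ay, az, hand], ...]. A call has 1 to 5 rows; each row shifts and turns the pose as measured when the row begins; what a row does not reach is not made up. A row lasts 1/10 s, in which the tool goes at most 50 mm and 8.59 degrees, less where a joint would pass 70% of its speed; a pose out of reach is approached as far as the arm can. A call is refused whole if a number of a shift passes 1 or a number of a turn 1, either way. A call with a gripper value outside its range is refused whole. The fingers move at their own pace and stop on an object; the grip force is fixed at half the most. Time passes only in rows, so rows that do not move let the fingers close. It gives the time, the measured TCP pose, the force and the opening at its end, in the units of the state.
- sensors.get_obs(): the state, without advancing time (a new reading comes with each control period).
- get_image(name): name is "side" or "top"; returns the picture (400x640x3 uint8, red, green, blue); there is no depth.
- camera_model(name): a dict with "K" (3x3 intrinsics, pixels), "k1" (the pictures are not rectified: a ray, as slopes to the right and down, at radius r is drawn at 1 + k1 r^2 times it, then the intrinsics apply), "world_from_camera" (4x4, takes a point from camera to world coordinates). Camera axes: x right, y up, looking along -z (the intrinsics and any distortion apply to the point x, -y, -z); pixel columns grow to the right and rows downward; lengths in m; the calibration is good to about 2 mm. A picture is of the moment at which its call begins. camera_model takes no time and is no camera call.
- job.sign_off(): hands the job in, once; it reports no verdict.
The state is a dict: "clock": time; "joints": joint angles; "joint_vel": joint speeds; "effort": joint torques, N m; "position": TCP position; "tcp_rot": TCP orientation; "force": force on the tool from outside, world axes, zero at the start; "moment": the same for the moment, N m; "gripper_width": finger opening in m.
Only numpy, scipy, OpenCV 4.12 (cv2) and the standard library are available. Lean on these libraries where they do the work, as an engineer would, in place of code of your own. Each camera call takes 0.05 s, during which the arm holds its last target. There are 200 camera calls.

## Working session

There is one attempt and no reset: what is moved stays moved. The work goes in short steps, Python scripts to look and compute and a tool call to move; the robot and the scene stay as the last step left them, time stands still between calls to the robot, and variables do not carry over. Pictures are saved under pics/ and viewed, about 12 in all and at most 16, crops included, and the job is handed in when it is done.

Besides the shell and the picture viewer there is one more tool, called after "Call:" by a JSON object that holds its "op" and its "data". carry_out: Moves the arm, as the interface text tells. Its arguments: {"type":"object","properties":{"targets":{"type":"array"}},"required":["targets"]}

```bash
mkdir -p pics; ls; cat > h.py <<'E'
import numpy as np, cv2
from bench import sensors, get_image, camera_model, job
def save(cam,name,crop=None,s=1):
    im=get_image(cam); cv2.imwrite(f'pics/{name}_raw.png',im[:,:,::-1])
    if crop: x0,y0,x1,y1=crop; im=im[y0:y1,x0:x1]
    im=cv2.resize(im,None,fx=s,fy=s,interpolation=cv2.INTER_CUBIC)
    cv2.imwrite(f'pics/{name}.png',im[:,:,::-1])
def ray(cam,u,v):
    m=camera_model(cam);K=np.array(m['K']);T=np.array(m['world_from_camera'])
    d=np.array([(u-K[0,2])/K[0,0],(v-K[1,2])/K[1,1]]);x=d.copy()
    for _ in range(30): x=d/(1+m['k1']*(x@x))
    return T[:3,3],T[:3,:3]@np.array([x[0],-x[1],-1])
def at(cam,u,v,z):
    o,d=ray(cam,u,v);return o+d*(z-o[2])/d[2]
def proj(cam,p):
    m=camera_model(cam);K=np.array(m['K']);T=np.array(m['world_from_camera'])
    c=T[:3,:3].T@(np.array(p)-T[:3,3]);x=np.array([c[0],-c[1]])/-c[2]
    x=x*(1+m['k1']*(x@x));return K[:2,:2]@x+K[:2,2]
def obs():
    o=sensors.get_obs();print({k:np.round(o[k],4).tolist() for k in('clock','joints','position','tcp_rot','force','gripper_width')})
E
python3 - <<'E'
from h import *
save('top','t0');save('side','s0');obs()
for c in('top','side'):print(camera_model(c))
E
```

```text
pics
{'clock': 0.1, 'joints': [1.2875, 0.6158, -0.0126, 1.4248, 0.0081, 1.1034, -0.0404], 'position': [0.1649, -0.6279, 0.1952], 'tcp_rot': [1.0194, 1.3217, -1.017], 'force': [-0.7534, -0.3402, -0.2951], 'gripper_width': 0.0854}
{'K': array([[452.46361343,   0.        , 315.31175282],
       [  0.        , 452.46361343, 199.70874227],
       [  0.        ,   0.        ,   1.        ]]), 'k1': -0.13158197808640035, 'world_from_camera': array([[ 0.02379972,  0.98405639, -0.17625716,  0.2960844 ],
       [-0.99962729,  0.02106628, -0.0173635 , -0.0852208 ],
       [-0.01337358,  0.17660472,  0.984191  ,  1.4295062 ],
       [ 0.        ,  0.        ,  0.        ,  1.        ]])}
{'K': array([[452.67341329,   0.        , 331.90856388],
       [  0.        , 452.67341329, 199.6979695 ],
       [  0.        ,   0.        ,   1.        ]]), 'k1': -0.12348469437710674, 'world_from_camera': array([[ 0.88158031,  0.28484789, -0.37640116,  0.05234485],
       [-0.47198283,  0.54367708, -0.69400824, -1.01069381],
       [ 0.0069539 ,  0.78947889,  0.61373832,  0.90877628],
       [ 0.        ,  0.        ,  0.        ,  1.        ]])}
```

View pics/t0.png

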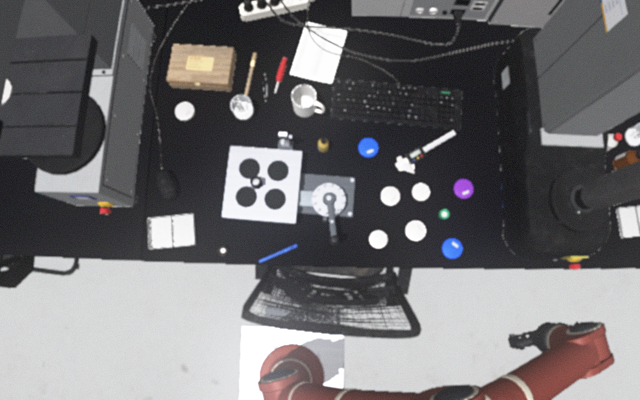

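View pics/s0.png

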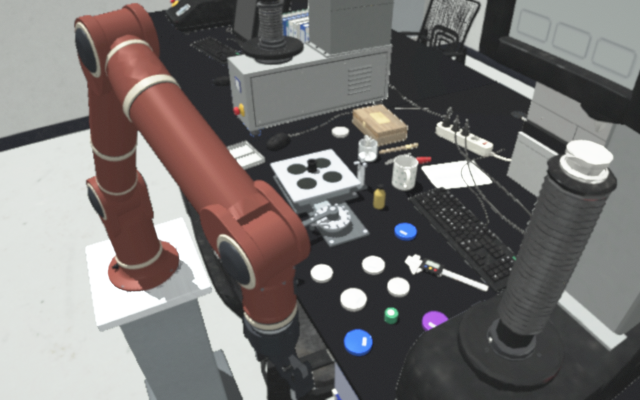

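The top view shows four steel discs right of the lift at (390,196), (421,191), (378,239), (415,230). The blue discs at (368,148) and (452,248), the purple one at (463,188) and the white one at (184,111) on the far left are decoys. The loupe is at (257,182) and the tray at (171,231). The next step is a close crop.

```bash
python3 - <<'E'
import cv2
a=cv2.imread('pics/t0_raw.png')
cv2.imwrite('pics/c1.png',cv2.resize(a[125:275,200:360],None,fx=5,fy=5,interpolation=cv2.INTER_CUBIC)[:600+150,:][:600])
im=cv2.resize(a[130:270,350:480],None,fx=4,fy=4,interpolation=cv2.INTER_CUBIC)
im2=cv2.resize(a[200:260,140:200],None,fx=4,fy=4,interpolation=cv2.INTER_CUBIC)
import numpy as np
c=np.zeros((560,770,3),np.uint8);c[:,:520]=im;c[:240,525:765]=im2
cv2.imwrite('pics/c2.png',c)
# white blobs
from h import *
hsv=cv2.cvtColor(a,cv2.COLOR_BGR2HSV)
m=((hsv[...,2]>150)&(hsv[...,1]<60)).astype(np.uint8)
n,l,st,ce=cv2.connectedComponentsWithStats(m)
for i in range(1,n):
    if 60<st[i,4]<6000 and 100<ce[i,1]<260 and ce[i,0]<500: print(st[i],ce[i].round(1),at('top',*ce[i],.012).round(4))
E
```

```text
[291  84  34  33 715] [305.4 100.3] [ 0.8862 -0.0192  0.012 ]
[230  94  23  26 450] [241.6 106.6] [0.8609 0.194  0.012 ]
[175 101  20  20 293] [184.1 110.7] [0.8454 0.3896 0.012 ]
[278 131  14   8  68] [283.9 134.1] [0.7665 0.0483 0.012 ]
[423 130  33  22 209] [438.6 140.7] [ 0.7556 -0.4609  0.012 ]
[  35  143   69   50 1538] [ 72.5 178.7] [0.6046 0.7612 0.012 ]
[ 221  146   81   78 4064] [262.2 184.6] [0.5957 0.1115 0.012 ]
[395 156  20  18 230] [404.4 164.8] [ 0.671  -0.3459  0.012 ]
[ 299  182   47   35 1025] [323.3 198.2] [ 0.5555 -0.0855  0.012 ]
[412 182  19  19 270] [420.4 191.6] [ 0.5837 -0.3966  0.012 ]
[381 186  19  20 311] [389.9 195.6] [ 0.5683 -0.298   0.012 ]
[ 148  214   47   35 1441] [171.3 231.2] [0.4377 0.3986 0.012 ]
[405 220  22  22 363] [415.3 230.3] [ 0.4586 -0.3782  0.012 ]
[369 230  19  19 285] [377.9 239. ] [ 0.429  -0.2595  0.012 ]
```

View pics/c1.png

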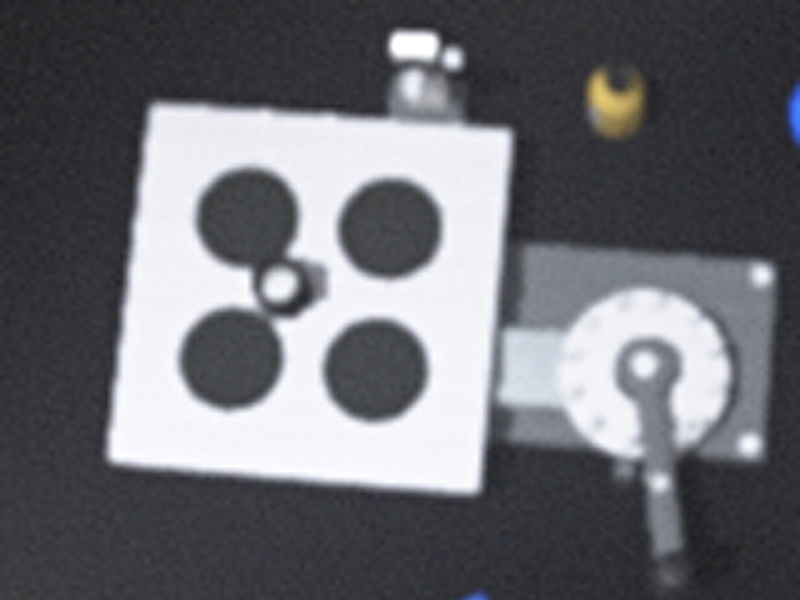

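View pics/c2.png

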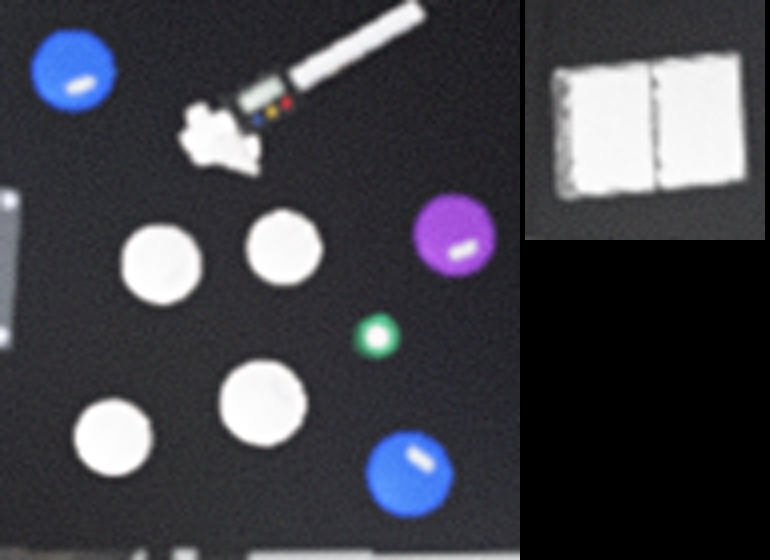

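Crop 1 is 5x with its origin at (200,125). The spot centres are about (249.4,168.2), (278,170.6), (246.2,196.6) and (275.2,199), and the loupe top is about (256.2,181.6). In crop 2 the block sizes are A (56), B (60), C (64) and D (56), and the tray has two halves.

```bash
cat >> h.py <<'E'
from scipy.spatial.transform import Rotation as R
def go(p,yaw=None):
    "units from current pose to p with tool down, jaw axis at yaw (mod pi)"
    o=sensors.get_obs(); d=(np.array(p)-o['position'])/.05
    r0=R.from_rotvec(o['tcp_rot']); z=r0.as_matrix()[:,2]; y0=np.arctan2(z[1],z[0])
    if yaw is None: yaw=y0
    yaw=y0+(yaw-y0+np.pi/2)%np.pi-np.pi/2
    zz=np.array([np.cos(yaw),np.sin(yaw),0]);xx=np.array([0,0,-1.])
    M=np.c_[xx,np.cross(zz,xx),zz]
    rv=(R.from_matrix(M)*r0.inv()).as_rotvec()/np.radians(6)
    print('shift',d.round(2),'turn',rv.round(2),'jawyaw',np.degrees([y0,yaw]).round(1),'pos',o['position'].round(4),'F',o['force'].round(1),'w',round(o['gripper_width'],4),'t',round(o['clock'],2),'j',o['joints'].round(2))
E
python3 - <<'E'
from h import *
S=[(246.2,196.6),(275.2,199),(249.4,168.2),(278,170.6)]
P=np.array([at('top',*(np.array(s)-.4),.06) for s in S]);print(P.round(4))
c=P.mean(0);v=(P[2:].mean(0)-P[:2].mean(0));w=P[[0,2]].mean(0)-P[[1,3]].mean(0)
y1=np.arctan2(v[1],v[0]);y2=np.arctan2(w[1],w[0])-np.pi/2;print('c',c,'yaw',np.degrees([y1,y2]),np.linalg.norm(v),np.linalg.norm(w))
y=(y1+y2)/2;Rz=np.array([[np.cos(y),-np.sin(y)],[np.sin(y),np.cos(y)]])
L=lambda x,yy:(c[:2]+Rz@[x,yy]).round(4)
print('spots',[L(*q) for q in((-45e-3,45e-3),(-45e-3,-45e-3),(45e-3,45e-3),(45e-3,-45e-3))])
print('axis',L(-.03,-.21),'knob home',L(-.16,-.21),'post',L(.146,-.055))
print('knob px side pred',proj('top',[*L(-.16,-.21),.11]),'axis px',proj('top',[*L(-.03,-.21),.09]))
print('loupe',at('top',255.8,181.4,.098))
print('green',at('top',444,213.5,.024))
for u,v,z in((171,231,.01),(148,216,.018),(193,214,.018),(195,245,.018),(150,249,.018)):print('tray',at('top',u,v,z).round(4))
for u,v,t in((420.4,191.6,.012),(389.9,195.6,.011),(415.3,230.3,.013),(377.9,239,.012)):print('blk',at('top',u,v,t).round(4))
go([0.45,-.3,.2],-np.pi/4)
E
```

```text
[[0.5478 0.1544 0.06  ]
 [0.5421 0.0639 0.06  ]
 [0.6384 0.149  0.06  ]
 [0.6323 0.0588 0.06  ]]
c [0.59016894 0.10653887 0.06      ] yaw [-3.31047526 -3.70596173] 0.09056957286614802 0.09051848474316343
spots [array([0.548 , 0.1542]), array([0.5425, 0.0644]), array([0.6378, 0.1487]), array([0.6323, 0.0589])]
axis [ 0.5474 -0.1012] knob home [ 0.4176 -0.0933] post [0.7325 0.0427]
knob px side pred [325.11058058 238.61778378] axis px [328.55128848 196.25212185]
loupe [0.58694109 0.1196084  0.098     ]
green [ 0.51221744 -0.46827442  0.024     ]
tray [0.4384 0.4003 0.01  ]
tray [0.4839 0.4781 0.018 ]
tray [0.4941 0.3293 0.018 ]
tray [0.3954 0.3162 0.018 ]
tray [0.3781 0.4626 0.018 ]
blk [ 0.5836 -0.3965  0.012 ]
blk [ 0.5686 -0.2982  0.011 ]
blk [ 0.4585 -0.3781  0.013 ]
blk [ 0.4289 -0.2597  0.012 ]
shift [5.7  6.56 0.1 ] turn [-0.02 -0.01  5.05] jawyaw [-75.3 -45. ] pos [ 0.1649 -0.6279  0.1952] F [-0.8 -0.3 -0.3] w 0.0854 t 0.1 j [ 1.29  0.62 -0.01  1.42  0.01  1.1  -0.04]
```

Call:
{"op": "carry_out", "data": {"targets": [[0.45,0.8,0.05,0,0,0.5,85],[0.45,0.8,0,0,0,0.5,85],[0.45,0.8,0,0,0,0.5,85],[0.45,0.8,0,0,0,0.5,85],[0.45,0.8,0,0,0,0.5,85]]}}

```text
clock: 0.6
position: [0.272, -0.4259, 0.1936]
tcp_rot: [0.822, 1.416, -0.826]
force: [1.1, -0.5, -0.3]
gripper_width: 0.085
```

Call:
{"op": "carry_out", "data": {"targets": [[0.45,0.8,0.05,0,0,0.5,85],[0.45,0.8,0,0,0,0.5,85],[0.45,0.8,0,0,0,0.5,85],[0.45,0.8,0,0,0,0.5,85],[0.45,0.8,0,0,0,0.5,85]]}}

```text
clock: 1.1
position: [0.3864, -0.2164, 0.1954]
tcp_rot: [0.612, 1.49, -0.618]
force: [0.8, -0.4, 0.1]
gripper_width: 0.0849
```

Call:
{"op": "carry_out", "data": {"targets": [[0.45,0.8,0,0,0,0,85],[0.45,0.8,0,0,0,0,85],[0.45,0.8,0,0,0,0,85],[0.45,0.8,0,0,0,0,85],[0,0,0,0,0,0,85]]}}

```text
clock: 1.6
position: [0.4805, -0.0414, 0.1951]
tcp_rot: [0.606, 1.493, -0.604]
force: [-1.3, 0.2, -0.4]
gripper_width: 0.0852
```

```bash
python3 -c "
from h import *
go([.587,.1196,.06],-np.pi/4)"
```

```text
shift [ 2.13  3.22 -2.7 ] turn [-0.04 -0.07 -0.12] jawyaw [-44.3 -45. ] pos [ 0.4805 -0.0414  0.1951] F [-1.3  0.2 -0.4] w 0.0852 t 1.6 j [ 0.26  0.38 -0.3   1.88  0.13  0.91 -0.88]
```

Call:
{"op": "carry_out", "data": {"targets": [[0.43,0.64,0,0,0,-0.1,85],[0.43,0.64,0,0,0,0,85],[0.43,0.64,0,0,0,0,85],[0.43,0.64,0,0,0,0,85],[0.43,0.64,0,0,0,0,85]]}}

```text
clock: 2.1
position: [0.5871, 0.1157, 0.1928]
tcp_rot: [0.615, 1.493, -0.629]
force: [0.2, -0.6, 0.8]
gripper_width: 0.0849
```

Call:
{"op": "carry_out", "data": {"targets": [[0,0,0,0,0,0,85],[0,0,-0.5,0,0,0,85],[0,0,-0.5,0,0,0,85],[0,0,0,0,0,0,85]]}}

```text
clock: 2.5
position: [0.5876, 0.1213, 0.1397]
tcp_rot: [0.61, 1.497, -0.62]
force: [-0.1, 0.3, -0.6]
gripper_width: 0.0852
```

```bash
python3 -c "
from h import *
go([.587,.1196,.06],-np.pi/4)
save('side','s1',(250,120,410,240),5)"
```

```text
shift [-0.01 -0.03 -1.59] turn [-0.   -0.16  0.  ] jawyaw [-45. -45.] pos [0.5876 0.1213 0.1397] F [-0.1  0.3 -0.6] w 0.0852 t 2.5 j [-0.06  0.62 -0.29  1.62  0.2   0.94 -1.2 ]
```

View pics/s1.png

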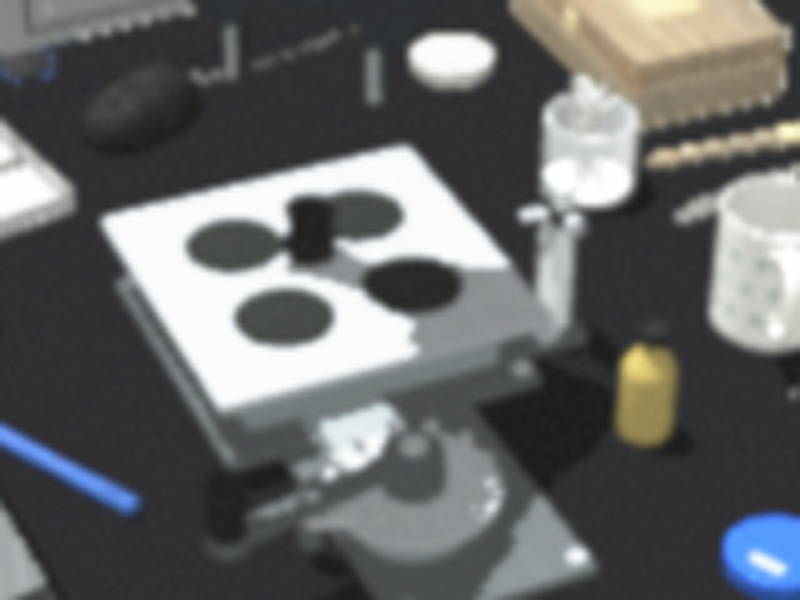

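```bash
python3 -c "
from h import *
p=sensors.get_obs()['position'];print(proj('side',p),proj('side',p+[.03,-.03,0.013]),proj('side',p+[-.03,.03,.013]),proj('side',[.587,.1196,.098]),proj('side',[.7325,.0427,.122]))
cv2.imwrite('pics/s1b.png',cv2.imread('pics/s1_raw.png'))"
```

```text
[311.22867309 149.293018  ] [323.73656937 147.89053388] [298.73828145 143.8105223 ] [311.24845682 161.07009748] [361.71438468 155.02953627]
```

View pics/s1b.png

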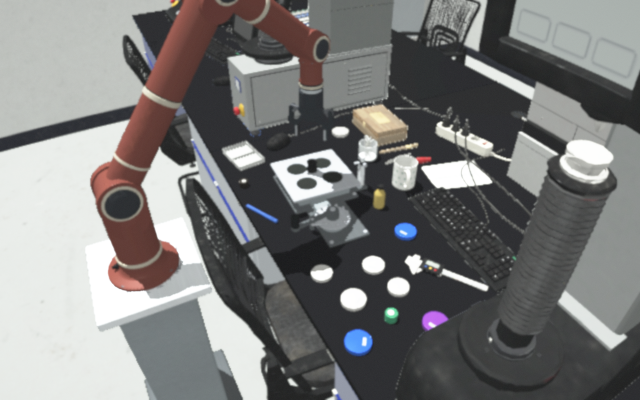

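Call:
{"op": "carry_out", "data": {"targets": [[0,0,-0.5,0,-0.1,0,85],[0,0,-0.5,0,-0.1,0,85],[0,0,-0.4,0,0,0,85],[0,0,-0.2,0,0,0,85],[0,0,0,0,0,0,0]]}}

```text
clock: 3.05
position: [0.5939, 0.1188, 0.0667]
tcp_rot: [0.624, 1.462, -0.608]
force: [-0.4, -0.2, 1.0]
gripper_width: 0.0728
```

Call:
{"op": "carry_out", "data": {"targets": [[0,0,0,0,0,0,0],[0,0,0,0,0,0,0],[0,0,0,0,0,0,0],[0,0,0,0,0,0,0],[0,0,0,0,0,0,0]]}}

```text
clock: 3.55
position: [0.5976, 0.1192, 0.0719]
tcp_rot: [0.629, 1.454, -0.604]
force: [-0.7, 0.2, -0.3]
gripper_width: -0.0
```

Call:
{"op": "carry_out", "data": {"targets": [[0,0,0.4,0,0,0,0],[0,0,0.8,0,0,0,0],[0,0,0.8,0,0,0,0],[0,0,0,0,0,0,0]]}}

```text
clock: 3.95
position: [0.5963, 0.1192, 0.1746]
tcp_rot: [0.627, 1.457, -0.605]
force: [1.0, -0.3, 0.8]
gripper_width: -0.0001
```

```bash
python3 -c "
from h import *
go([.4384,.362,.06])"
```

```text
shift [-3.16  4.86 -2.29] turn [-0.03  0.26 -0.  ] jawyaw [-45.3 -45.3] pos [0.5963 0.1192 0.1746] F [ 1.  -0.3  0.8] w -0.0001 t 3.95 j [-0.06  0.57 -0.29  1.6   0.19  0.97 -1.2 ]
```

```bash
python3 -c "
from h import *
save('side','s2');save('top','t2')
a=cv2.imread('pics/s2_raw.png')[100:260,220:400];b=cv2.imread('pics/t2_raw.png')[120:280,140:320]
cv2.imwrite('pics/s2c.png',cv2.resize(np.hstack([a,b]),None,fx=2.2,fy=2.2,interpolation=cv2.INTER_CUBIC))
obs();obs()"
```

```text
{'clock': 4.05, 'joints': [-0.056, 0.5736, -0.2891, 1.61, 0.1944, 0.9683, -1.2002], 'position': [0.593, 0.1179, 0.1697], 'tcp_rot': [0.6232, 1.4644, -0.6107], 'force': [-0.9021, -0.8506, -0.4288], 'gripper_width': -0.0002}
{'clock': 4.05, 'joints': [-0.056, 0.5736, -0.2891, 1.61, 0.1944, 0.9683, -1.2002], 'position': [0.593, 0.1179, 0.1697], 'tcp_rot': [0.6232, 1.4644, -0.6107], 'force': [-0.9021, -0.8506, -0.4288], 'gripper_width': -0.0002}
```

View pics/s2c.png

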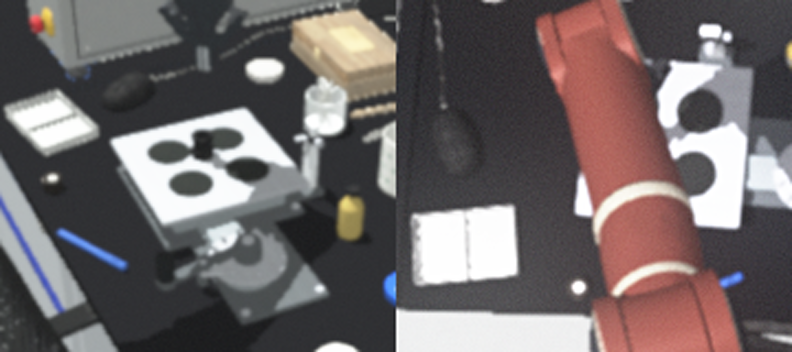

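```bash
python3 -c "
from h import *
p=sensors.get_obs()['position']
for z in (0,.01,.02,.03,.04):print(z,proj('side',p+[0,0,z]).round(1))
a=cv2.imread('pics/s2_raw.png')[85:185,255:375];cv2.imwrite('pics/s2d.png',cv2.resize(a,None,fx=6,fy=6,interpolation=cv2.INTER_CUBIC))"
```

```text
0 [312.7 142. ]
0.01 [312.7 139.2]
0.02 [312.6 136.5]
0.03 [312.5 133.7]
0.04 [312.5 131. ]
```

View pics/s2d.png

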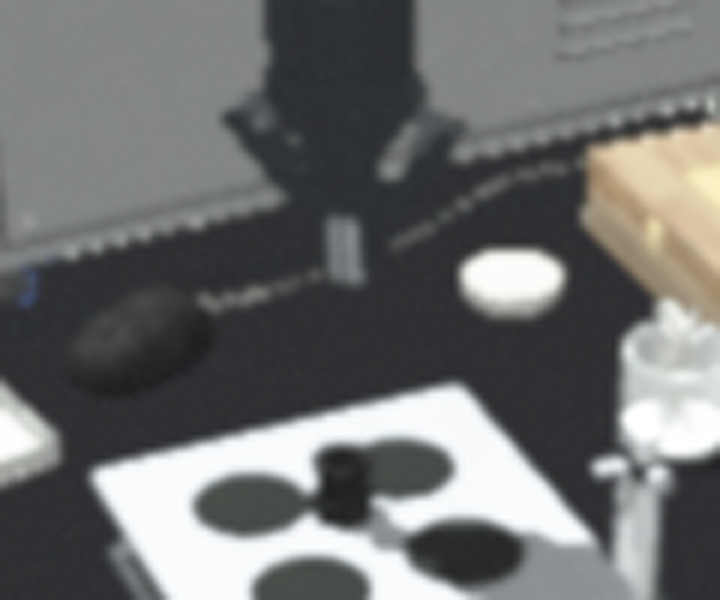

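```bash
python3 -c "
from h import *
p=[.1649,-.6279,.1952]
for z in (0,.035):print(proj('top',[p[0],p[1],p[2]+z]),proj('side',[p[0],p[1],p[2]+z]))
a=cv2.imread('pics/t0_raw.png')[300:400,470:630];b=cv2.imread('pics/s0_raw.png')[300:400,200:360]
cv2.imwrite('pics/s0d.png',cv2.resize(np.vstack([a,b]),None,fx=3,fy=3,interpolation=cv2.INTER_CUBIC))"
```

```text
[519.28607355 331.26427686] [280.77669205 390.93754624]
[524.78871505 332.59579113] [279.27234893 380.24034504]
```

View pics/s0d.png

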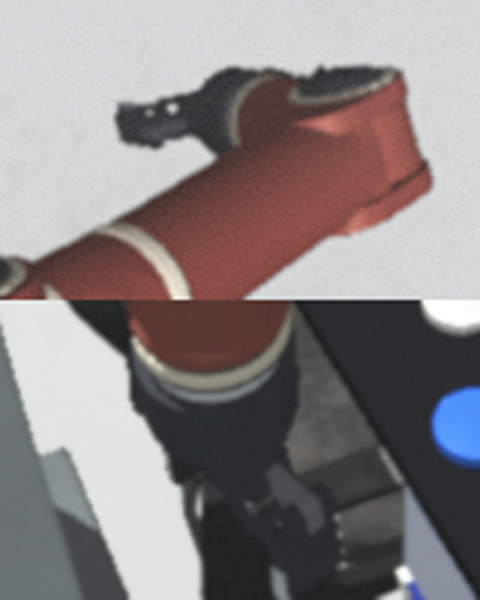

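Call:
{"op": "carry_out", "data": {"targets": [[-0.6,-0.6,0,0,0.1,0,0],[-0.6,-0.6,0,0,0.1,0,0],[0,0,-0.8,0,0,0,0],[0,0,-0.8,0,0,0,0],[0,0,0,0,0,0,0]]}}

```text
clock: 4.55
position: [0.5263, 0.0546, 0.0831]
tcp_rot: [0.615, 1.492, -0.623]
force: [-0.6, -1.2, 0.3]
gripper_width: 0.0
```

Call:
{"op": "carry_out", "data": {"targets": [[0,0,0,0,0,0,0],[0,0,0,0,0,0,0]]}}

```text
clock: 4.75
position: [0.5261, 0.0551, 0.0831]
tcp_rot: [0.614, 1.494, -0.624]
force: [-0.3, -0.8, -0.5]
gripper_width: -0.0
```

```bash
python3 -c "
from h import *
go([.53,.06,.06],-np.pi/4);p=sensors.get_obs()['position']
for z in (0,.01,.02,.03,.04):print(z,proj('side',p+[0,0,z]).round(1))
save('side','s3',(250,100,380,200),6)"
```

```text
shift [ 0.08  0.1  -0.46] turn [ 0.01 -0.13  0.05] jawyaw [-45.3 -45. ] pos [0.5261 0.0551 0.0831] F [-0.3 -0.8 -0.5] w -0.0 t 4.75 j [ 0.03  0.59 -0.27  1.88  0.23  0.71 -1.16]
0 [303.  179.9]
0.01 [302.9 177.2]
0.02 [302.8 174.6]
0.03 [302.7 172. ]
0.04 [302.6 169.3]
```

View pics/s3.png

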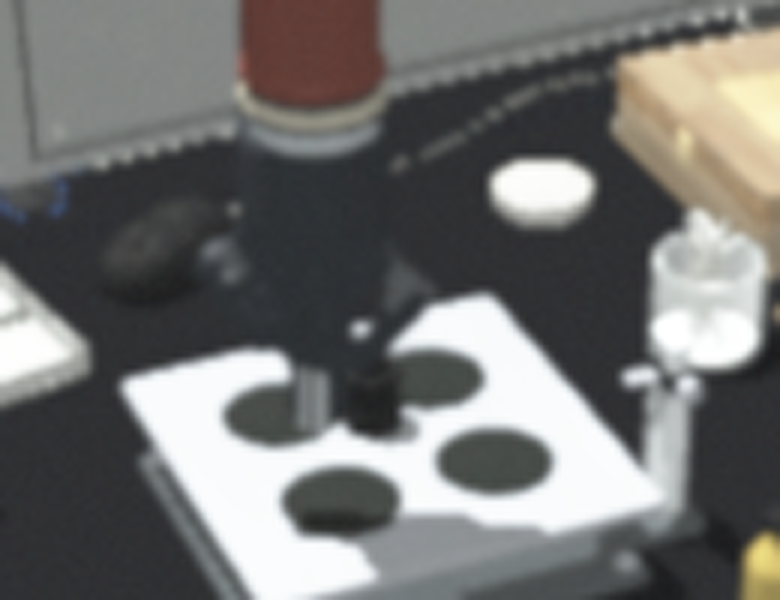

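Call:
{"op": "carry_out", "data": {"targets": [[0,0,-0.1,0,0,0,0],[0,0,-0.1,0,0,0,0],[0,0,-0.1,0,0,0,0],[0,0,-0.06,0,0,0,0]]}}

```text
clock: 5.2
position: [0.5301, 0.0568, 0.068]
tcp_rot: [0.617, 1.486, -0.617]
force: [-0.2, 0.6, 0.4]
gripper_width: 0.0002
```

```bash
python3 -c "
from h import *
go([.53,.06,.06],-np.pi/4);print(at('side',301.8,172.2,.083),at('side',312.8,132.3,.17))"
```

```text
shift [-0.    0.06 -0.16] turn [-0.01 -0.04  0.03] jawyaw [-45.2 -45. ] pos [0.5301 0.0568 0.068 ] F [-0.2  0.6  0.4] w 0.0002 t 5.2 j [ 0.02  0.62 -0.26  1.9   0.24  0.66 -1.17]
[0.5409692  0.09553975 0.083     ] [0.62058845 0.17337384 0.17      ]
```

Call:
{"op": "carry_out", "data": {"targets": [[0,0,-0.06,0,0,0,0],[0,0,-0.06,0,0,0,0],[0,0,-0.06,0,0,0,0]]}}

```text
clock: 5.5
position: [0.5301, 0.0569, 0.0582]
tcp_rot: [0.617, 1.485, -0.617]
force: [-0.8, -0.7, -0.7]
gripper_width: -0.0001
```

Call:
{"op": "carry_out", "data": {"targets": [[0,0,-0.06,0,0,0,0]]}}

```text
clock: 5.6
position: [0.5301, 0.0569, 0.0549]
tcp_rot: [0.617, 1.486, -0.617]
force: [0.6, 1.2, 0.0]
gripper_width: 0.0004
```

Call:
{"op": "carry_out", "data": {"targets": [[0,0,-0.06,0,0,0,0]]}}

```text
clock: 5.7
position: [0.5301, 0.0569, 0.0516]
tcp_rot: [0.617, 1.486, -0.617]
force: [0.4, 0.2, -0.4]
gripper_width: 0.0002
```

Call:
{"op": "carry_out", "data": {"targets": [[0,0,-0.06,0,0,0,0],[0,0,-0.06,0,0,0,0],[0,0,-0.06,0,0,0,0]]}}

```text
clock: 6.0
position: [0.5301, 0.0568, 0.0417]
tcp_rot: [0.617, 1.486, -0.617]
force: [-1.3, -0.7, -0.3]
gripper_width: -0.0001
```

Call:
{"op": "carry_out", "data": {"targets": [[0,0,-0.06,0,0,0,0],[0,0,-0.04,0,0,0,0]]}}

```text
clock: 6.2
position: [0.53, 0.0568, 0.0361]
tcp_rot: [0.617, 1.486, -0.617]
force: [-0.6, 0.5, -0.6]
gripper_width: -0.0001
```

```bash
python3 -c "
from h import *
go([.53,.06,.06],-np.pi/4);p=sensors.get_obs()['position']
for z in (0,.01,.02,.03,.04):print(z,proj('side',p+[0,0,z]).round(1))
save('side','s4',(250,100,380,200),6)"
```

```text
shift [0.   0.06 0.48] turn [-0.01 -0.04  0.03] jawyaw [-45.2 -45. ] pos [0.53   0.0568 0.0361] F [-0.6  0.5 -0.6] w -0.0001 t 6.2 j [ 0.01  0.67 -0.24  1.92  0.26  0.59 -1.19]
0 [304.3 191.1]
0.01 [304.2 188.7]
0.02 [304.1 186.1]
0.03 [304.  183.6]
0.04 [303.9 181. ]
```

View pics/s4.png

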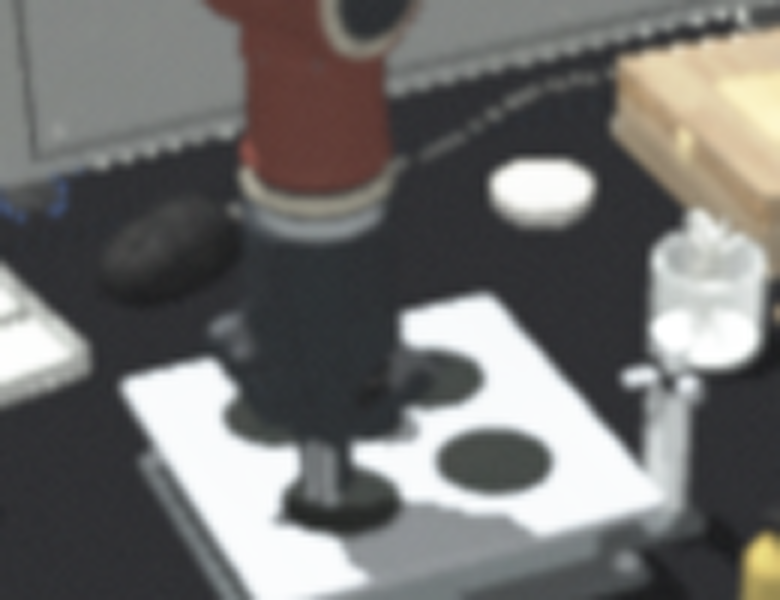

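Call:
{"op": "carry_out", "data": {"targets": [[0,0,-0.04,0,0,0,0]]}}

```text
clock: 6.35
position: [0.53, 0.0568, 0.0339]
tcp_rot: [0.617, 1.486, -0.617]
force: [-0.3, -0.6, 0.5]
gripper_width: 0.0001
```

Call:
{"op": "carry_out", "data": {"targets": [[0,0,-0.04,0,0,0,0]]}}

```text
clock: 6.45
position: [0.53, 0.0569, 0.0318]
tcp_rot: [0.617, 1.486, -0.617]
force: [-0.4, -0.2, -0.0]
gripper_width: -0.0004
```

Call:
{"op": "carry_out", "data": {"targets": [[0,0,-0.04,0,0,0,0]]}}

```text
clock: 6.55
position: [0.5301, 0.0569, 0.0297]
tcp_rot: [0.617, 1.486, -0.617]
force: [1.2, 0.2, -1.4]
gripper_width: 0.0001
```

```bash
python3 -c "
from h import *
obs()
for z in(.058,.06,.064):print(z,at('side',303.3,184.2,z).round(4))
print(at('side',301.8,172.2,.111).round(4),at('side',312.8,132.3,.198).round(4))"
```

```text
{'clock': 6.55, 'joints': [0.0052, 0.6763, -0.233, 1.9221, 0.2643, 0.5763, -1.1906], 'position': [0.5301, 0.0569, 0.0297], 'tcp_rot': [0.617, 1.4857, -0.6173], 'force': [1.2007, 0.2272, -1.4056], 'gripper_width': 0.0001}
0.058 [0.5311 0.0652 0.058 ]
0.06 [0.53   0.0627 0.06  ]
0.064 [0.5277 0.0576 0.064 ]
[0.5244 0.058  0.111 ] [0.5991 0.1285 0.198 ]
```

Call:
{"op": "carry_out", "data": {"targets": [[0,0,-0.04,0,0,0,0]]}}

```text
clock: 6.65
position: [0.5302, 0.0569, 0.0275]
tcp_rot: [0.617, 1.486, -0.617]
force: [-0.8, -0.7, -0.2]
gripper_width: 0.0002
```

Call:
{"op": "carry_out", "data": {"targets": [[0,0,-0.04,0,0,0,0]]}}

```text
clock: 6.75
position: [0.5302, 0.0569, 0.0254]
tcp_rot: [0.617, 1.486, -0.617]
force: [0.1, -0.3, -0.5]
gripper_width: 0.0003
```

Call:
{"op": "carry_out", "data": {"targets": [[0,0,-0.04,0,0,0,0]]}}

```text
clock: 6.85
position: [0.5303, 0.0568, 0.025]
tcp_rot: [0.616, 1.485, -0.618]
force: [-5.6, -1.1, 27.7]
gripper_width: 0.0001
```

Contact came at a reading of 0.025 with the deck at 0.060, so the reported TCP z reads 35 mm low. x and y agree. I'll correct for this from here on.

Call:
{"op": "carry_out", "data": {"targets": [[0,0,0.3,0,0,0,0],[0,0,0.7,0,0,0,40],[0,0,0.9,0,0,0,85],[0.55,0.6,0,0,0,0,85],[0.55,0.6,0,0,0,0,85]]}}

```text
clock: 7.35
position: [0.5828, 0.111, 0.1243]
tcp_rot: [0.618, 1.485, -0.631]
force: [0.6, 0.8, -0.6]
gripper_width: 0.0582
```

Call:
{"op": "carry_out", "data": {"targets": [[0,0,0,0,0,0,85],[0,0,0,0,0,0,85]]}}

```text
clock: 7.55
position: [0.5861, 0.117, 0.1252]
tcp_rot: [0.619, 1.483, -0.621]
force: [-0.2, -1.0, -0.3]
gripper_width: 0.0844
```

```bash
sed -i "s/d=(np.array(p)-o\['position'\])/d=(np.array(p)-o['position']-[0,0,.035])/" h.py; python3 -c "
from h import *
go([.587,.1196,.063],-np.pi/4)"
```

```text
shift [ 0.02  0.05 -1.94] turn [ 0.   -0.03  0.07] jawyaw [-45.4 -45. ] pos [0.5861 0.117  0.1252] F [-0.2 -1.  -0.3] w 0.0844 t 7.55 j [-0.06  0.62 -0.28  1.66  0.21  0.89 -1.21]
```

Call:
{"op": "carry_out", "data": {"targets": [[0.02,0.05,-0.6,0,0,0,85],[0,0,-0.6,0,0,0,85],[0,0,-0.5,0,0,0,85],[0,0,-0.2,0,0,0,85],[0,0,0,0,0,0,0]]}}

```text
clock: 8.05
position: [0.585, 0.1158, 0.0274]
tcp_rot: [0.619, 1.482, -0.625]
force: [0.6, -0.5, 1.0]
gripper_width: 0.0727
```

Call:
{"op": "carry_out", "data": {"targets": [[0,0,0,0,0,0,0],[0,0,0,0,0,0,0],[0,0,0,0,0,0,0],[0,0,0,0,0,0,0],[0,0,0,0,0,0,0]]}}

```text
clock: 8.55
position: [0.5879, 0.1154, 0.0319]
tcp_rot: [0.623, 1.475, -0.622]
force: [-0.1, -1.5, -0.8]
gripper_width: 0.0327
```

Call:
{"op": "carry_out", "data": {"targets": [[0,0,0.5,0,0,0,0],[0,0,0.8,0,0,0,0],[-0.3,0.5,0.2,0,0,0,0],[-0.5,0.8,0,0,0,0,0],[-0.5,0.8,0,0,0,0,0]]}}

```text
clock: 9.05
position: [0.5267, 0.213, 0.1101]
tcp_rot: [0.635, 1.464, -0.637]
force: [0.3, 0.8, -0.3]
gripper_width: 0.0331
```

Call:
{"op": "carry_out", "data": {"targets": [[-0.5,0.8,0,0,0,0,0],[-0.5,0.8,0,0,0,0,0],[-0.4,0.7,0,0,0,0,0],[-0.2,0.3,0,0,0,0,0],[0,0,0,0,0,0,0]]}}

```text
clock: 9.55
position: [0.4372, 0.357, 0.1128]
tcp_rot: [0.632, 1.47, -0.621]
force: [0.5, -0.2, 0.3]
gripper_width: 0.0331
```

```bash
python3 -c "
from h import *
go([.441,.362,.017])"
```

```text
shift [ 0.08  0.1  -2.62] turn [-0.03  0.1  -0.  ] jawyaw [-46. -46.] pos [0.4372 0.357  0.1128] F [ 0.5 -0.2  0.3] w 0.0331 t 9.55 j [-0.56  0.58 -0.25  1.78  0.2   0.79 -1.72]
```

Call:
{"op": "carry_out", "data": {"targets": [[0.08,0.1,-0.7,0,0,0,0],[0,0,-0.7,0,0,0,0],[0,0,-0.7,0,0,0,0],[0,0,-0.4,0,0,0,0],[0,0,-0.1,0,0,0,0]]}}

```text
clock: 10.05
position: [0.4487, 0.3577, -0.0182]
tcp_rot: [0.64, 1.459, -0.62]
force: [0.4, -0.4, -0.7]
gripper_width: 0.033
```

Call:
{"op": "carry_out", "data": {"targets": [[0,0,0,0,0,0,0],[0,0,0,0,0,0,55],[0,0,0,0,0,0,55],[0,0,0,0,0,0,55],[0,0,0.1,0,0,0,55]]}}

```text
clock: 10.55
position: [0.4529, 0.356, -0.0099]
tcp_rot: [0.645, 1.454, -0.621]
force: [0.2, 0.2, -0.2]
gripper_width: 0.0551
```

Call:
{"op": "carry_out", "data": {"targets": [[0,0,0.4,0,0,0,55],[0,0,0.8,0,0,0,55],[0,0,0.8,0,0,0,85],[0.1,-0.8,0.4,0,0,0,85],[0.1,-0.9,0,0,0,0,85]]}}

```text
clock: 11.05
position: [0.4617, 0.2797, 0.1196]
tcp_rot: [0.644, 1.456, -0.598]
force: [0.1, -0.2, -0.5]
gripper_width: 0.0851
```

```bash
python3 -c "
from h import *
save('side','s5',(215,120,285,190),6)
go([.5836,-.3965,-.003],-np.pi/4)
# block positions re-measured
a=cv2.cvtColor(cv2.imread('pics/s5_raw.png'),cv2.COLOR_BGR2HSV)
for n,p in dict(A=[.5836,-.3965,.012],B=[.5686,-.2982,.011],C=[.4585,-.3781,.013],D=[.4289,-.2597,.012]).items():
  m=((a[...,2]>150)&(a[...,1]<60)).astype(np.uint8);u=proj('side',p)
  k,l,st,ce=cv2.connectedComponentsWithStats(m);i=np.argmin([np.hypot(*(c-u)) if s[4]<3000 else 1e9 for c,s in zip(ce,st)])
  print(n,u.round(1),ce[i].round(1),st[i],at('side',*ce[i],p[2]*.7).round(4))
"
```

```text
shift [  2.42 -13.29  -3.12] turn [-0.06  0.29  0.23] jawyaw [-46.4 -45. ] pos [0.4628 0.268  0.1182] F [ 0.5 -6.1 -0.9] w 0.085 t 11.1 j [-0.4   0.53 -0.26  1.87  0.21  0.73 -1.59]
A [397.7 284.8] [398.  286.2] [387 277  23  19 338] [ 0.5836 -0.3985  0.0084]
B [372.9 263.1] [373.  264.3] [362 256  23  18 330] [ 0.5684 -0.2995  0.0077]
C [352.9 297.3] [353.  298.6] [340 288  27  23 470] [ 0.4582 -0.3793  0.0091]
D [321.2 271.3] [321.3 272.3] [311 264  22  18 313] [ 0.4288 -0.2601  0.0084]
```

View pics/s5.png

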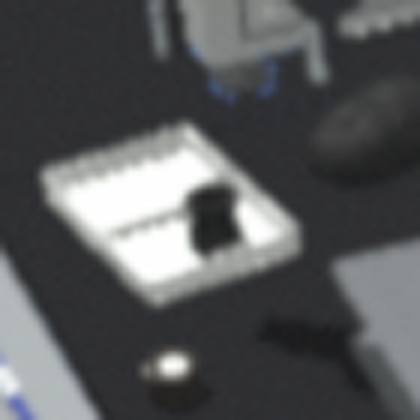

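The loupe stands upright in the right half of the tray (crop ~(213,218)). Both cameras agree on all four block positions. Next I go to block A.

Call:
{"op": "carry_out", "data": {"targets": [[0.16,-0.89,0,0,0.1,0.08,85],[0.16,-0.89,0,0,0.1,0.08,85],[0.16,-0.89,0,0,0.1,0.08,85],[0.16,-0.89,0,0,0,0,85],[0.16,-0.89,0,0,0,0,85]]}}

```text
clock: 11.6
position: [0.5024, 0.0509, 0.124]
tcp_rot: [0.615, 1.484, -0.59]
force: [0.7, -1.1, -0.5]
gripper_width: 0.0847
```

Call:
{"op": "carry_out", "data": {"targets": [[0.16,-0.89,0,0,0,0,85],[0.16,-0.89,0,0,0,0,85],[0.16,-0.89,0,0,0,0,85],[0.16,-0.89,0,0,0,0,85],[0.16,-0.89,0,0,0,0,85]]}}

```text
clock: 12.1
position: [0.544, -0.1803, 0.1285]
tcp_rot: [0.615, 1.477, -0.587]
force: [1.5, -0.5, -0.5]
gripper_width: 0.085
```

Call:
{"op": "carry_out", "data": {"targets": [[0.16,-0.89,0,0,0,0,85],[0.16,-0.89,0,0,0,0,85],[0.16,-0.89,0,0,0,0,85],[0.16,-0.89,0,0,0,0,85],[0.16,-0.4,0,0,0,0,85]]}}

```text
clock: 12.6
position: [0.5828, -0.3925, 0.1324]
tcp_rot: [0.616, 1.471, -0.596]
force: [0.5, 0.1, -0.3]
gripper_width: 0.085
```

Call:
{"op": "carry_out", "data": {"targets": [[0,0,-0.8,0,0,0,85],[0,0,-0.8,0,0,0,85],[0,0,0,0,0,0,85]]}}

```text
clock: 12.9
position: [0.583, -0.4004, 0.0533]
tcp_rot: [0.619, 1.461, -0.606]
force: [-0.4, 0.0, -0.7]
gripper_width: 0.0848
```

```bash
python3 -c "
from h import *
go([.5836,-.397,-.005],-np.pi/4)"
```

```text
shift [ 0.01  0.07 -1.87] turn [0.   0.21 0.01] jawyaw [-45. -45.] pos [ 0.583  -0.4004  0.0533] F [-0.4  0.  -0.7] w 0.0848 t 12.9 j [ 0.72  0.85 -0.28  1.4   0.25  0.91 -0.4 ]
```

Call:
{"op": "carry_out", "data": {"targets": [[0,0.07,-0.6,0,0.1,0,85],[0,0,-0.6,0,0.1,0,85],[0,0,-0.4,0,0,0,85],[0,0,-0.1,0,0,0,85],[0,0,0,0,0,0,85]]}}

```text
clock: 13.4
position: [0.5893, -0.3978, -0.0229]
tcp_rot: [0.612, 1.468, -0.613]
force: [-0.6, -0.2, -0.3]
gripper_width: 0.085
```

```bash
python3 -c "
from h import *
go([.5836,-.397,-.003],-np.pi/4)"
```

```text
shift [-0.11  0.02 -0.3 ] turn [ 0.06  0.12 -0.  ] jawyaw [-45. -45.] pos [ 0.5893 -0.3978 -0.0229] F [-0.6 -0.2 -0.3] w 0.085 t 13.4 j [ 0.69  0.95 -0.25  1.42  0.28  0.8  -0.44]
```

Call:
{"op": "carry_out", "data": {"targets": [[-0.11,0.02,-0.15,0,0,0,85],[0,0,-0.15,0,0,0,85],[0,0,-0.02,0,0,0,85],[0,0,0,0,0,0,45],[0,0,0,0,0,0,45]]}}

```text
clock: 13.9
position: [0.5867, -0.3987, -0.0334]
tcp_rot: [0.61, 1.458, -0.614]
force: [-1.0, 0.1, 3.9]
gripper_width: 0.0585
```

Call:
{"op": "carry_out", "data": {"targets": [[0,0,0,0,0,0,20],[0,0,0,0,0,0,20],[0,0,0,0,0,0,20]]}}

```text
clock: 14.2
position: [0.5872, -0.3989, -0.0325]
tcp_rot: [0.61, 1.457, -0.614]
force: [0.0, 1.2, -0.1]
gripper_width: 0.0528
```

```bash
python3 -c "
from h import *
go([.5836,-.397,-.003],-np.pi/4)"
```

```text
shift [-0.07  0.04 -0.11] turn [0.11 0.21 0.  ] jawyaw [-45. -45.] pos [ 0.5872 -0.3989 -0.0325] F [ 0.   1.2 -0.1] w 0.0528 t 14.2 j [ 0.69  0.95 -0.24  1.44  0.29  0.76 -0.44]
```

Call:
{"op": "carry_out", "data": {"targets": [[0,0,0.1,0,0,0,20],[0,0,0.3,0,0,0,20],[0,0,0.6,0,0,0,20],[0,0,0.6,0,0,0,20],[0,0,0,0,0,0,20]]}}

```text
clock: 14.7
position: [0.5856, -0.3979, 0.0505]
tcp_rot: [0.611, 1.461, -0.614]
force: [0.3, -0.4, -1.8]
gripper_width: 0.0527
```

```bash
python3 -c "
from h import *
go([.6378,.1487,.06],-np.pi/4)
o=sensors.get_obs();u=proj('side',o['position']+[0,0,.035]).astype(int);print(u)
save('side','s6',(u[0]-50,u[1]-45,u[0]+50,u[1]+35),6)"
```

```text
shift [ 1.04 10.93 -0.51] turn [ 0.09  0.18 -0.  ] jawyaw [-45. -45.] pos [ 0.5856 -0.3979  0.0505] F [ 0.3 -0.4 -1.8] w 0.0527 t 14.7 j [ 0.71  0.85 -0.27  1.4   0.26  0.9  -0.42]
[401 265]
```

View pics/s6.png

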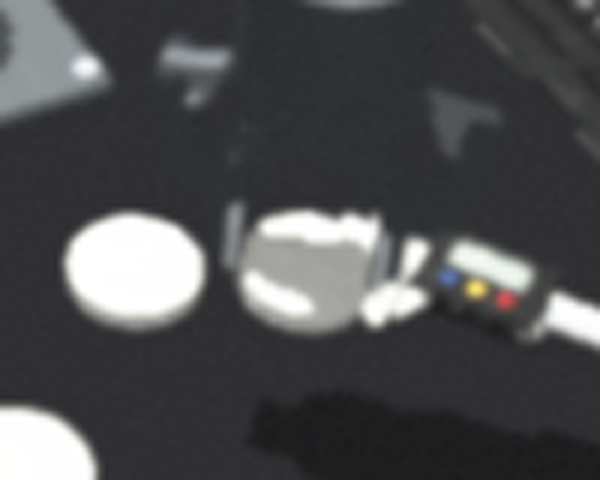

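The block is held flat between the fingers (crop ~(305,270)). Now I carry it to spot2.

Call:
{"op": "carry_out", "data": {"targets": [[0,0.3,0.8,0,0.1,0,20],[0.1,0.9,0.2,0,0.1,0,20],[0.1,0.9,0,0,0,0,20],[0.1,0.9,0,0,0,0,20],[0.1,0.9,0,0,0,0,20]]}}

```text
clock: 15.25
position: [0.5949, -0.2089, 0.0932]
tcp_rot: [0.615, 1.49, -0.646]
force: [1.7, -0.0, -2.3]
gripper_width: 0.0526
```

Call:
{"op": "carry_out", "data": {"targets": [[0.1,0.9,0,0,0,0,20],[0.1,0.9,0,0,0,0,20],[0.1,0.9,0,0,0,0,20],[0.1,0.9,0,0,0,0,20],[0.1,0.9,0,0,0,0,20]]}}

```text
clock: 15.75
position: [0.6147, 0.0244, 0.0878]
tcp_rot: [0.614, 1.5, -0.651]
force: [1.4, 0.3, -1.7]
gripper_width: 0.053
```

Call:
{"op": "carry_out", "data": {"targets": [[0.1,0.9,0,0,0,0,20],[0.1,0.9,0,0,0,0,20],[0.05,0.5,0,0,0,0,20],[0,0,0,0,0,0,20],[0,0,0,0,0,0,20]]}}

```text
clock: 16.25
position: [0.6206, 0.1561, 0.0819]
tcp_rot: [0.602, 1.517, -0.64]
force: [-0.6, -0.3, -2.1]
gripper_width: 0.0523
```

```bash
python3 -c "
from h import *
go([.6378,.1487,.0645],-np.pi/4)"
```

```text
shift [ 0.34 -0.15 -1.05] turn [ 0.07 -0.4   0.05] jawyaw [-45.3 -45. ] pos [0.6206 0.1561 0.0819] F [-0.6 -0.3 -2.1] w 0.0523 t 16.25 j [-0.14  0.75 -0.24  1.53  0.2   0.93 -1.24]
```

Call:
{"op": "carry_out", "data": {"targets": [[0.34,-0.15,0,0.05,-0.2,0,20],[0,0,0,0,-0.1,0,20],[0,0,-0.4,0,0,0,20],[0,0,-0.3,0,0,0,20],[0,0,0,0,0,0,20]]}}

```text
clock: 16.75
position: [0.6407, 0.1352, 0.0451]
tcp_rot: [0.62, 1.48, -0.639]
force: [-0.6, 0.3, -1.6]
gripper_width: 0.0526
```

```bash
python3 -c "
from h import *
go([.6378,.1487,.0645],-np.pi/4)"
```

```text
shift [-0.06  0.27 -0.31] turn [ 0.09 -0.07  0.19] jawyaw [-46.1 -45. ] pos [0.6407 0.1352 0.0451] F [-0.6  0.3 -1.6] w 0.0526 t 16.75 j [-0.12  0.8  -0.22  1.55  0.22  0.83 -1.23]
```

Call:
{"op": "carry_out", "data": {"targets": [[-0.06,0.24,0,0,0,0,20],[0,0,-0.15,0,0,0,20],[0,0,0,0,0,0,20]]}}

```text
clock: 17.05
position: [0.6389, 0.1446, 0.0386]
tcp_rot: [0.623, 1.477, -0.642]
force: [-0.6, -0.3, -2.1]
gripper_width: 0.0525
```

```bash
python3 -c "
from h import *
go([.6378,.1487,.0635],-np.pi/4)"
```

```text
shift [-0.02  0.08 -0.2 ] turn [ 0.1  -0.04  0.23] jawyaw [-46.4 -45. ] pos [0.6389 0.1446 0.0386] F [-0.6 -0.3 -2.1] w 0.0525 t 17.05 j [-0.14  0.8  -0.21  1.55  0.22  0.82 -1.25]
```

Call:
{"op": "carry_out", "data": {"targets": [[-0.02,0.08,-0.1,0,0,0,20],[0,0,-0.1,0,0,0,20],[0,0,0,0,0,0,20],[0,0,0,0,0,0,75],[0,0,0,0,0,0,75]]}}

```text
clock: 17.55
position: [0.6391, 0.1504, 0.0296]
tcp_rot: [0.624, 1.474, -0.639]
force: [1.3, -0.1, 0.2]
gripper_width: 0.0753
```

Call:
{"op": "carry_out", "data": {"targets": [[0,0,0,0,0,0,75],[0,0,0.3,0,0,0,75],[0,0,0.7,0,0,0,75],[0,0,0.8,0,0,0,85],[-0.1,-0.9,0,0,0,0,85]]}}

```text
clock: 18.05
position: [0.6348, 0.1155, 0.1269]
tcp_rot: [0.623, 1.476, -0.621]
force: [0.5, 0.1, 0.9]
gripper_width: 0.0852
```

Call:
{"op": "carry_out", "data": {"targets": [[-0.15,-0.9,0,0,0,0,85],[-0.15,-0.9,0,0,0,0,85],[-0.15,-0.9,0,0,0,0,85],[-0.15,-0.9,0,0,0,0,85],[-0.15,-0.9,0,0,0,0,85]]}}

```text
clock: 18.55
position: [0.6006, -0.1144, 0.1385]
tcp_rot: [0.622, 1.461, -0.608]
force: [0.6, -0.3, -1.2]
gripper_width: 0.085
```

Call:
{"op": "carry_out", "data": {"targets": [[-0.15,-0.9,0,0,0,0,85],[-0.15,-0.9,0,0,0,0,85],[-0.15,-0.9,0,0,0,0,85],[0,0,0,0,0,0,85]]}}

```text
clock: 18.95
position: [0.5751, -0.2677, 0.1456]
tcp_rot: [0.626, 1.446, -0.625]
force: [-0.6, -0.3, -0.5]
gripper_width: 0.0853
```

```bash
cat >> h.py <<'E'
def blobs(cams=('top','side')):
    for c in cams:
        im=get_image(c);cv2.imwrite(f'pics/last_{c}.png',im[:,:,::-1]);a=cv2.cvtColor(im,cv2.COLOR_RGB2HSV)
        m=((a[...,2]>150)&(a[...,1]<60)).astype(np.uint8);k,l,st,ce=cv2.connectedComponentsWithStats(m)
        for s,q in zip(st,ce):
            if 150<s[4]<600:
                p=at(c,*q,.01)
                if .35<p[0]<.75 and -.55<p[1]<-.15: print(c,s[2:],p.round(4))
E
python3 -c "
from h import *
go([.5686,-.2982,-.003],-np.pi/4);blobs()
a=cv2.imread('pics/last_side.png')[120:230,260:380];b=cv2.imread('pics/last_top.png')[140:250,210:330]
cv2.imwrite('pics/s7.png',cv2.resize(np.hstack([a,b]),None,fx=3.3,fy=3.3,interpolation=cv2.INTER_CUBIC))
print(proj('side',[.6378,.1487,.072]),proj('top',[.6378,.1487,.072]))"
```

```text
shift [-0.13 -0.61 -3.67] turn [0.11 0.28 0.18] jawyaw [-46.1 -45. ] pos [ 0.5751 -0.2677  0.1456] F [-0.6 -0.3 -0.5] w 0.0853 t 18.95 j [ 0.56  0.63 -0.27  1.56  0.2   0.94 -0.57]
top [ 49  21 347] [ 0.4515 -0.3033  0.01  ]
side [ 18  19 176] [ 0.6725 -0.3456  0.01  ]
side [ 22  17 303] [ 0.5647 -0.3025  0.01  ]
side [ 22  18 315] [ 0.428  -0.2616  0.01  ]
side [ 23  23 397] [ 0.4567 -0.381   0.01  ]
[321.06109793 159.58349647] [248.4915472  167.04551197]
```

View pics/s7.png

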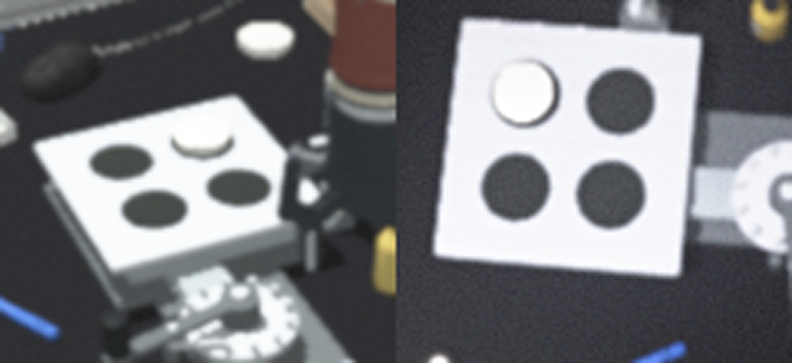

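Block A sits on spot2, about 2 to 3 mm off (top px ~(249.1,167.9), target (248.5,167.0)). Next is block B.

Call:
{"op": "carry_out", "data": {"targets": [[-0.13,-0.61,-0.3,0.1,0.1,0.1,85],[0,0,-0.8,0,0.1,0.08,85],[0,0,-0.8,0,0.1,0,85],[0,0,-0.6,0,0,0,85],[0,0,0,0,0,0,85]]}}

```text
clock: 19.55
position: [0.5797, -0.2785, 0.0251]
tcp_rot: [0.605, 1.478, -0.582]
force: [-1.1, 2.2, 0.1]
gripper_width: 0.0848
```

Call:
{"op": "carry_out", "data": {"targets": [[0,0,0,0,0,0,85]]}}

```text
clock: 19.65
position: [0.5813, -0.2767, 0.0263]
tcp_rot: [0.604, 1.477, -0.578]
force: [0.7, 0.0, 0.4]
gripper_width: 0.0849
```

```bash
python3 -c "
from h import *
go([.5686,-.2985,-.003],-np.pi/4)"
```

```text
shift [-0.25 -0.44 -1.29] turn [-0.1   0.16 -0.27] jawyaw [-43.4 -45. ] pos [ 0.5813 -0.2767  0.0263] F [0.7 0.  0.4] w 0.0849 t 19.65 j [ 0.56  0.8  -0.25  1.61  0.24  0.75 -0.55]
```

Call:
{"op": "carry_out", "data": {"targets": [[-0.25,-0.44,0,-0.1,0.1,-0.2,85],[0,0,0,0,0,0,85],[0,0,-0.4,0,0,0,85],[0,0,-0.2,0,0,0,85],[0,0,0,0,0,0,85]]}}

```text
clock: 20.15
position: [0.574, -0.3025, 0.0058]
tcp_rot: [0.607, 1.462, -0.607]
force: [-0.4, 0.7, 0.1]
gripper_width: 0.0853
```

```bash
python3 -c "
from h import *
go([.5686,-.2985,-.001],-np.pi/4)"
```

```text
shift [-0.11  0.08 -0.84] turn [ 0.08  0.19 -0.06] jawyaw [-44.7 -45. ] pos [ 0.574  -0.3025  0.0058] F [-0.4  0.7  0.1] w 0.0853 t 20.15 j [ 0.58  0.83 -0.23  1.62  0.26  0.7  -0.55]
```

Call:
{"op": "carry_out", "data": {"targets": [[-0.12,0.08,-0.3,0,0.1,0,85],[-0.04,0,-0.3,0,0,0,85],[0,0,-0.2,0,0,0,85],[0,0,0,0,0,0,85]]}}

```text
clock: 20.55
position: [0.5666, -0.2982, -0.0342]
tcp_rot: [0.605, 1.469, -0.611]
force: [0.0, -0.2, 0.0]
gripper_width: 0.0848
```

```bash
python3 -c "
from h import *
go([.5686,-.2985,-.001],-np.pi/4)"
```

```text
shift [ 0.04 -0.01 -0.04] turn [ 0.09  0.11 -0.06] jawyaw [-44.7 -45. ] pos [ 0.5666 -0.2982 -0.0342] F [ 0.  -0.2  0. ] w 0.0848 t 20.55 j [ 0.57  0.88 -0.21  1.65  0.28  0.62 -0.57]
```

Call:
{"op": "carry_out", "data": {"targets": [[0.03,0,0,0,0,0,45],[0,0,0,0,0,0,45],[0,0,0,0,0,0,20],[0,0,0,0,0,0,20],[0,0,0,0,0,0,20]]}}

```text
clock: 21.05
position: [0.5697, -0.2982, -0.0328]
tcp_rot: [0.604, 1.466, -0.611]
force: [0.1, -0.1, -1.5]
gripper_width: 0.0566
```

```bash
python3 -c "
from h import *
go([.6323,.0589,.065],-np.pi/4)"
```

```text
shift [1.25 7.14 1.26] turn [ 0.1   0.14 -0.06] jawyaw [-44.6 -45. ] pos [ 0.5697 -0.2982 -0.0328] F [ 0.1 -0.1 -1.5] w 0.0566 t 21.05 j [ 0.57  0.88 -0.21  1.65  0.28  0.63 -0.57]
```

Call:
{"op": "carry_out", "data": {"targets": [[0,0,0.2,0,0,0,20],[0,0,0.6,0,0,0,20],[0,0,0.8,0,0,0,20],[0.1,0.4,0.8,0,0,0,20],[0.2,0.9,0.2,0,0,0,20]]}}

```text
clock: 21.55
position: [0.5769, -0.2419, 0.0985]
tcp_rot: [0.611, 1.472, -0.63]
force: [1.9, 0.9, -3.0]
gripper_width: 0.0566
```

Call:
{"op": "carry_out", "data": {"targets": [[0.2,0.9,0,0,0,0,20],[0.2,0.9,0,0,0,0,20],[0.2,0.9,0,0,0,0,20],[0.2,0.9,0,0,0,0,20],[0.2,0.9,0,0,0,0,20]]}}

```text
clock: 22.05
position: [0.6285, -0.0126, 0.1056]
tcp_rot: [0.616, 1.461, -0.635]
force: [0.8, -0.1, -3.5]
gripper_width: 0.0564
```

Call:
{"op": "carry_out", "data": {"targets": [[0.1,0.8,0,0,0,0,20],[0,0,0,0,0,0,20],[0,0,0,0,0,0,20]]}}

```text
clock: 22.35
position: [0.6332, 0.0435, 0.1071]
tcp_rot: [0.61, 1.467, -0.615]
force: [0.1, -0.4, -3.3]
gripper_width: 0.0564
```

```bash
python3 -c "
from h import *
go([.6323,.0589,.065],-np.pi/4)"
```

```text
shift [-0.02  0.31 -1.54] turn [0.08 0.12 0.  ] jawyaw [-45. -45.] pos [0.6332 0.0435 0.1071] F [ 0.1 -0.4 -3.3] w 0.0564 t 22.35 j [ 0.03  0.68 -0.23  1.58  0.2   0.89 -1.06]
```

Call:
{"op": "carry_out", "data": {"targets": [[-0.02,0.31,-0.3,0,0.1,0,20],[0,0,-0.5,0,0,0,20],[0,0,-0.3,0,0,0,20],[0,0,-0.1,0,0,0,20],[0,0,0,0,0,0,20]]}}

```text
clock: 22.85
position: [0.6304, 0.0582, 0.0428]
tcp_rot: [0.611, 1.479, -0.625]
force: [-0.0, -1.0, -3.4]
gripper_width: 0.0564
```

```bash
python3 -c "
from h import *
go([.6323,.0589,.064],-np.pi/4)"
```

```text
shift [ 0.04  0.01 -0.28] turn [ 0.08 -0.02  0.05] jawyaw [-45.3 -45. ] pos [0.6304 0.0582 0.0428] F [-0.  -1.  -3.4] w 0.0564 t 22.85 j [-0.01  0.77 -0.21  1.62  0.22  0.78 -1.11]
```

Call:
{"op": "carry_out", "data": {"targets": [[0.04,0,-0.15,0,0,0,20],[0,0,-0.13,0,0,0,20],[0,0,-0.02,0,0,0,20],[0,0,0,0,0,0,75],[0,0,0,0,0,0,75]]}}

```text
clock: 23.35
position: [0.6351, 0.0571, 0.0289]
tcp_rot: [0.615, 1.474, -0.625]
force: [-0.8, -0.5, -0.5]
gripper_width: 0.0751
```

Call:
{"op": "carry_out", "data": {"targets": [[0,0,0,0,0,0,75],[0,0,0.3,0,0,0,75],[0,0,0.7,0,0,0,75],[0,0,0.9,0,0,0,85],[-0.3,-0.9,0,0,0,0,85]]}}

```text
clock: 23.85
position: [0.6237, 0.0227, 0.1329]
tcp_rot: [0.613, 1.471, -0.604]
force: [1.6, -0.0, 0.6]
gripper_width: 0.0852
```

Call:
{"op": "carry_out", "data": {"targets": [[-0.37,-0.9,0,0,0,0,85],[-0.37,-0.9,0,0,0,0,85],[-0.37,-0.9,0,0,0,0,85],[-0.37,-0.9,0,0,0,0,85],[-0.37,-0.9,0,0,0,0,85]]}}

```text
clock: 24.35
position: [0.5339, -0.207, 0.1455]
tcp_rot: [0.609, 1.452, -0.592]
force: [0.7, -1.2, -0.4]
gripper_width: 0.0851
```

Call:
{"op": "carry_out", "data": {"targets": [[-0.37,-0.9,0,0,0,0,85],[-0.37,-0.9,0,0,0,0,85],[-0.37,-0.9,0,0,0,0,85],[0,0,0,0,0,0,85],[0,0,0,0,0,0,85]]}}

```text
clock: 24.85
position: [0.473, -0.3584, 0.1548]
tcp_rot: [0.613, 1.434, -0.612]
force: [0.9, 1.0, -1.1]
gripper_width: 0.0854
```

```bash
python3 -c "
from h import *
go([.4585,-.3785,-.002],-np.pi/4);blobs()"
```

```text
shift [-0.29 -0.4  -3.84] turn [0.17 0.41 0.03] jawyaw [-45.2 -45. ] pos [ 0.473  -0.3584  0.1548] F [ 0.9  1.  -1.1] w 0.0854 t 24.85 j [ 0.79  0.56 -0.27  1.69  0.17  0.87 -0.34]
top [ 20  18 229] [ 0.6714 -0.3462  0.01  ]
top [ 19  19 286] [ 0.4293 -0.2598  0.01  ]
side [ 41  24 255] [ 0.5776 -0.1608  0.01  ]
side [ 18  20 233] [ 0.6689 -0.3511  0.01  ]
side [ 22  18 315] [ 0.428  -0.2616  0.01  ]
side [ 26  23 458] [ 0.4569 -0.3797  0.01  ]
```

Call:
{"op": "carry_out", "data": {"targets": [[-0.29,-0.4,0,0.15,0.3,0,85],[0,0,-0.5,0,0,0,85],[0,0,-0.9,0,0,0,85],[0,0,-0.9,0,0,0,85],[0,0,0,0,0,0,85]]}}

```text
clock: 25.45
position: [0.467, -0.3707, 0.042]
tcp_rot: [0.604, 1.464, -0.597]
force: [-0.7, 0.3, -0.3]
gripper_width: 0.0853
```

Call:
{"op": "carry_out", "data": {"targets": [[0,0,0,0,0,0,85]]}}

```text
clock: 25.55
position: [0.4689, -0.3694, 0.0431]
tcp_rot: [0.602, 1.463, -0.594]
force: [-0.2, -0.8, 0.4]
gripper_width: 0.085
```

```bash
python3 -c "
from h import *
go([.4585,-.3785,-.002],-np.pi/4)"
```

```text
shift [-0.21 -0.18 -1.6 ] turn [ 0.04  0.22 -0.17] jawyaw [-44. -45.] pos [ 0.4689 -0.3694  0.0431] F [-0.2 -0.8  0.4] w 0.085 t 25.55 j [ 0.78  0.72 -0.23  1.76  0.23  0.68 -0.34]
```

Call:
{"op": "carry_out", "data": {"targets": [[-0.24,-0.2,0,0,0.2,-0.1,85],[0,0,-0.5,0,0,0,85],[-0.04,0,-0.5,0,0,0,85],[0,0,-0.2,0,0,0,85],[0,0,0,0,0,0,85]]}}

```text
clock: 26.05
position: [0.4612, -0.3863, -0.0058]
tcp_rot: [0.597, 1.462, -0.616]
force: [0.5, -0.7, 0.6]
gripper_width: 0.0851
```

```bash
python3 -c "
from h import *
go([.4585,-.3785,-.002],-np.pi/4)"
```

```text
shift [-0.05  0.16 -0.62] turn [ 0.18  0.14 -0.07] jawyaw [-44.6 -45. ] pos [ 0.4612 -0.3863 -0.0058] F [ 0.5 -0.7  0.6] w 0.0851 t 26.05 j [ 0.78  0.79 -0.19  1.77  0.26  0.58 -0.36]
```

Call:
{"op": "carry_out", "data": {"targets": [[-0.05,0.16,-0.1,0.15,0.1,0,85],[-0.02,0,-0.3,0,0,0,85],[0,0,-0.2,0,0,0,85],[0,0,-0.02,0,0,0,85]]}}

```text
clock: 26.45
position: [0.4601, -0.3801, -0.0344]
tcp_rot: [0.606, 1.472, -0.61]
force: [-0.1, -0.1, -0.4]
gripper_width: 0.0849
```

```bash
python3 -c "
from h import *
go([.4585,-.3785,-.002],-np.pi/4)"
```

```text
shift [-0.03  0.03 -0.05] turn [ 0.07  0.1  -0.06] jawyaw [-44.6 -45. ] pos [ 0.4601 -0.3801 -0.0344] F [-0.1 -0.1 -0.4] w 0.0849 t 26.45 j [ 0.77  0.83 -0.19  1.78  0.27  0.54 -0.37]
```

Call:
{"op": "carry_out", "data": {"targets": [[-0.02,0.02,0,0,0,0,45],[0,0,0,0,0,0,45],[0,0,0,0,0,0,20],[0,0,0,0,0,0,20],[0,0,0,0,0,0,20]]}}

```text
clock: 26.95
position: [0.4588, -0.3787, -0.034]
tcp_rot: [0.606, 1.473, -0.61]
force: [-0.1, -0.3, -0.6]
gripper_width: 0.0609
```

Call:
{"op": "carry_out", "data": {"targets": [[0,0,0.2,0,0,0,20],[0,0,0.6,0,0,0,20],[0,0,0.8,0,0,0,20],[0.1,0.4,0.8,0,0,0,20],[0.16,0.9,0.3,0,0,0,20]]}}

```text
clock: 27.45
position: [0.465, -0.3191, 0.1026]
tcp_rot: [0.614, 1.478, -0.625]
force: [1.3, 0.6, -2.1]
gripper_width: 0.0613
```

Call:
{"op": "carry_out", "data": {"targets": [[0.16,0.9,0,0,0,0,20],[0.16,0.9,0,0,0,0,20],[0.16,0.9,0,0,0,0,20],[0.16,0.9,0,0,0,0,20],[0.16,0.9,0,0,0,0,20]]}}

```text
clock: 27.95
position: [0.5068, -0.0893, 0.1099]
tcp_rot: [0.618, 1.464, -0.63]
force: [1.1, -0.1, -3.1]
gripper_width: 0.0612
```

Call:
{"op": "carry_out", "data": {"targets": [[0.16,0.9,0,0,0,0,20],[0.16,0.9,0,0,0,0,20],[0.16,0.9,0,0,0,0,20],[0.16,0.9,0,0,0,0,20],[0,0,0,0,0,0,20]]}}

```text
clock: 28.45
position: [0.5383, 0.1093, 0.1134]
tcp_rot: [0.615, 1.466, -0.612]
force: [-0.5, 1.6, -1.8]
gripper_width: 0.0609
```

Call:
{"op": "carry_out", "data": {"targets": [[0.1,0.5,0,0,0,0,20],[0,0,0,0,0,0,20],[0,0,0,0,0,0,20]]}}

```text
clock: 28.75
position: [0.5419, 0.1371, 0.1142]
tcp_rot: [0.61, 1.468, -0.608]
force: [-0.2, -1.2, -2.6]
gripper_width: 0.061
```

```bash
python3 -c "
from h import *
go([.548,.1542,.064],-np.pi/4)"
```

```text
shift [ 0.12  0.34 -1.7 ] turn [ 0.05  0.13 -0.04] jawyaw [-44.7 -45. ] pos [0.5419 0.1371 0.1142] F [-0.2 -1.2 -2.6] w 0.061 t 28.75 j [-0.15  0.57 -0.22  1.8   0.18  0.78 -1.24]
```

Call:
{"op": "carry_out", "data": {"targets": [[0.12,0.34,-0.2,0,0.1,0,20],[0,0,-0.6,0,0,0,20],[0,0,-0.5,0,0,0,20],[0,0,-0.1,0,0,0,20],[0,0,0,0,0,0,20]]}}

```text
clock: 29.25
position: [0.5489, 0.1511, 0.0449]
tcp_rot: [0.612, 1.474, -0.614]
force: [0.4, 0.4, -1.6]
gripper_width: 0.061
```

```bash
python3 -c "
from h import *
go([.548,.1542,.064],-np.pi/4)"
```

```text
shift [-0.02  0.06 -0.32] turn [ 0.04  0.06 -0.  ] jawyaw [-45. -45.] pos [0.5489 0.1511 0.0449] F [ 0.4  0.4 -1.6] w 0.061 t 29.25 j [-0.19  0.68 -0.19  1.82  0.21  0.65 -1.29]
```

Call:
{"op": "carry_out", "data": {"targets": [[-0.02,0.06,-0.15,0,0,0,20],[0,0,-0.15,0,0,0,20],[0,0,-0.04,0,0,0,20],[0,0,0,0,0,0,80],[0,0,0,0,0,0,80]]}}

```text
clock: 29.75
position: [0.5511, 0.1541, 0.0309]
tcp_rot: [0.617, 1.467, -0.612]
force: [-0.4, -0.8, 0.4]
gripper_width: 0.0803
```

Call:
{"op": "carry_out", "data": {"targets": [[0,0,0,0,0,0,80],[0,0,0.3,0,0,0,80],[0,0,0.7,0,0,0,80],[0,0,0.9,0,0,0,85],[-0.2,-0.9,0,0,0,0,85]]}}

```text
clock: 30.25
position: [0.5436, 0.118, 0.1314]
tcp_rot: [0.615, 1.466, -0.594]
force: [0.5, -0.0, 0.1]
gripper_width: 0.0851
```

Call:
{"op": "carry_out", "data": {"targets": [[-0.27,-0.9,0,0,0,0,85],[-0.27,-0.9,0,0,0,0,85],[-0.27,-0.9,0,0,0,0,85],[-0.27,-0.9,0,0,0,0,85],[-0.27,-0.9,0,0,0,0,85]]}}

```text
clock: 30.75
position: [0.4782, -0.1121, 0.1376]
tcp_rot: [0.613, 1.453, -0.582]
force: [0.8, -0.3, -0.1]
gripper_width: 0.0851
```

Call:
{"op": "carry_out", "data": {"targets": [[-0.27,-0.9,0,0,0.1,0,85],[-0.27,-0.9,0,0,0.1,0,85],[-0.27,-0.9,0,0,0.1,0,85],[0,0,0,0,0,0,85],[0,0,0,0,0,0,85]]}}

```text
clock: 31.25
position: [0.4334, -0.2629, 0.1411]
tcp_rot: [0.613, 1.471, -0.61]
force: [-0.1, -0.4, 0.8]
gripper_width: 0.0849
```

```bash
python3 -c "
from h import *
go([.429,-.26,-.002],-np.pi/4);blobs()"
```

```text
shift [-0.09  0.06 -3.56] turn [ 0.03  0.11 -0.02] jawyaw [-44.9 -45. ] pos [ 0.4334 -0.2629  0.1411] F [-0.1 -0.4  0.8] w 0.0849 t 31.25 j [ 0.67  0.47 -0.24  1.91  0.15  0.77 -0.44]
top [ 20  18 229] [ 0.6715 -0.3461  0.01  ]
side [ 18  20 233] [ 0.6689 -0.3511  0.01  ]
side [ 22  18 309] [ 0.4279 -0.2611  0.01  ]
```

Call:
{"op": "carry_out", "data": {"targets": [[-0.09,0.06,-0.4,0,0.1,0,85],[-0.02,0,-0.9,0,0,0,85],[-0.02,0,-0.9,0,0,0,85],[0,0,-0.3,0,0,0,85],[0,0,0,0,0,0,85]]}}

```text
clock: 31.85
position: [0.4344, -0.2507, 0.0156]
tcp_rot: [0.597, 1.474, -0.596]
force: [0.2, 1.2, -0.8]
gripper_width: 0.0854
```

```bash
python3 -c "
from h import *
go([.429,-.26,-.002],-np.pi/4)"
```

```text
shift [-0.11 -0.19 -1.05] turn [ 0.04  0.11 -0.2 ] jawyaw [-43.8 -45. ] pos [ 0.4344 -0.2507  0.0156] F [ 0.2  1.2 -0.8] w 0.0854 t 31.85 j [ 0.6   0.66 -0.17  2.03  0.24  0.45 -0.52]
```

Call:
{"op": "carry_out", "data": {"targets": [[-0.12,-0.19,0,0,0.1,-0.15,85],[-0.03,0,-0.4,0,0,0,85],[-0.02,0,-0.3,0,0,0,85],[0,0,-0.1,0,0,0,85],[0,0,0,0,0,0,85]]}}

```text
clock: 32.35
position: [0.4313, -0.2614, -0.0196]
tcp_rot: [0.603, 1.471, -0.61]
force: [0.6, 0.5, -0.0]
gripper_width: 0.0851
```

```bash
python3 -c "
from h import *
go([.429,-.26,-.002],-np.pi/4)"
```

```text
shift [-0.05  0.03 -0.35] turn [ 0.09  0.1  -0.08] jawyaw [-44.5 -45. ] pos [ 0.4313 -0.2614 -0.0196] F [ 0.6  0.5 -0. ] w 0.0851 t 32.35 j [ 0.59  0.73 -0.14  2.04  0.26  0.37 -0.53]
```

Call:
{"op": "carry_out", "data": {"targets": [[-0.06,0.03,-0.15,0,0,0,85],[0,0,-0.17,0,0,0,85],[0,0,-0.02,0,0,0,85],[0,0,0,0,0,0,45],[0,0,0,0,0,0,45]]}}

```text
clock: 32.85
position: [0.4301, -0.261, -0.0351]
tcp_rot: [0.602, 1.465, -0.611]
force: [0.0, 0.6, 0.7]
gripper_width: 0.0586
```

Call:
{"op": "carry_out", "data": {"targets": [[0,0,0,0,0,0,20],[0,0,0,0,0,0,20],[0,0,0,0,0,0,20]]}}

```text
clock: 33.15
position: [0.4299, -0.2609, -0.0343]
tcp_rot: [0.602, 1.465, -0.611]
force: [0.1, 0.3, -2.6]
gripper_width: 0.0532
```

Call:
{"op": "carry_out", "data": {"targets": [[0,0,0.2,0,0,0,20],[0,0,0.6,0,0,0,20],[0,0,0.8,0,0,0,20],[0,0,0.9,0,0,0,20],[0.2,0.6,0.5,0,0,0,20]]}}

```text
clock: 33.65
position: [0.4333, -0.2333, 0.1177]
tcp_rot: [0.608, 1.476, -0.621]
force: [2.1, -0.4, -1.9]
gripper_width: 0.0534
```

Call:
{"op": "carry_out", "data": {"targets": [[0.35,0.9,0,0,0,0,20],[0.35,0.9,0,0,0,0,20],[0.35,0.9,0,0,0,0,20],[0.35,0.9,0,0,0,0,20],[0.35,0.9,0,0,0,0,20]]}}

```text
clock: 34.15
position: [0.5229, -0.0078, 0.126]
tcp_rot: [0.616, 1.459, -0.633]
force: [1.2, -1.2, -2.7]
gripper_width: 0.0528
```

Call:
{"op": "carry_out", "data": {"targets": [[0.3,0.8,0,0,0,0,20],[0,0,0,0,0,0,20],[0,0,0,0,0,0,20]]}}

```text
clock: 34.45
position: [0.5391, 0.0458, 0.1275]
tcp_rot: [0.61, 1.463, -0.615]
force: [-0.8, -0.6, -2.8]
gripper_width: 0.0534
```

```bash
python3 -c "
from h import *
go([.5425,.0644,.064],-np.pi/4)"
```

```text
shift [ 0.07  0.37 -1.97] turn [0.1  0.16 0.  ] jawyaw [-45. -45.] pos [0.5391 0.0458 0.1275] F [-0.8 -0.6 -2.8] w 0.0534 t 34.45 j [ 0.01  0.53 -0.22  1.84  0.18  0.78 -1.09]
```

Base is at reading + 0.034.

Call:
{"op": "carry_out", "data": {"targets": [[0.07,0.37,-0.3,0,0.1,0,20],[-0.02,0,-0.8,0,0,0,20],[-0.02,0,-0.5,0,0,0,20],[0,0,-0.1,0,0,0,20],[0,0,0,0,0,0,20]]}}

```text
clock: 34.95
position: [0.5404, 0.0597, 0.0428]
tcp_rot: [0.612, 1.468, -0.624]
force: [1.6, 0.3, -2.4]
gripper_width: 0.053
```

```bash
python3 -c "
from h import *
go([.5425,.0644,.063],-np.pi/4)"
```

```text
shift [ 0.04  0.09 -0.3 ] turn [0.11 0.08 0.07] jawyaw [-45.4 -45. ] pos [0.5404 0.0597 0.0428] F [ 1.6  0.3 -2.4] w 0.053 t 34.95 j [-0.04  0.66 -0.18  1.9   0.22  0.6  -1.16]
```

Call:
{"op": "carry_out", "data": {"targets": [[0.04,0.09,-0.15,0,0,0,20],[0,0,-0.15,0,0,0,20],[0,0,-0.03,0,0,0,20],[0,0,0,0,0,0,75],[0,0,0,0,0,0,75]]}}

```text
clock: 35.45
position: [0.5464, 0.0631, 0.0295]
tcp_rot: [0.617, 1.459, -0.623]
force: [-0.1, -0.7, 0.2]
gripper_width: 0.0749
```

Call:
{"op": "carry_out", "data": {"targets": [[0,0,0,0,0,0,75],[0,0,0.3,0,0,0,75],[0,0,0.7,0,0,0,75],[0,0,0.9,0,0,0,60],[-0.2,-0.9,0.2,0,0,0,40]]}}

```text
clock: 35.95
position: [0.538, 0.0264, 0.1388]
tcp_rot: [0.612, 1.461, -0.607]
force: [1.8, -0.5, -0.1]
gripper_width: 0.047
```

Call:
{"op": "carry_out", "data": {"targets": [[-0.3,-0.9,0,0,0,0,36],[-0.3,-0.9,0,0,0.1,0,36],[-0.3,-0.9,0,0,0.1,0,36],[-0.3,-0.9,0,0,0,0,36],[-0.3,-0.9,0,0,0,0,36]]}}

```text
clock: 36.45
position: [0.4654, -0.2041, 0.1461]
tcp_rot: [0.603, 1.466, -0.604]
force: [0.7, -0.5, -0.9]
gripper_width: 0.0362
```

Call:
{"op": "carry_out", "data": {"targets": [[0,-0.6,0,0,0,0,36],[0,0,0,0,0,0,36],[0,0,0,0,0,0,36]]}}

```text
clock: 36.75
position: [0.4612, -0.2451, 0.1474]
tcp_rot: [0.611, 1.46, -0.621]
force: [-0.0, 0.2, 0.8]
gripper_width: 0.036
```

```bash
python3 -c "
from h import *
go([.42,-.1,.1])
T=get_image('top');S=get_image('side');cv2.imwrite('pics/t8_raw.png',T[:,:,::-1]);cv2.imwrite('pics/s8_raw.png',S[:,:,::-1])
a=S[130:250,270:390];b=T[140:260,215:350]
im=np.hstack([cv2.resize(a,(390,390),interpolation=cv2.INTER_CUBIC),cv2.resize(b,(405,360),interpolation=cv2.INTER_CUBIC) if 0 else cv2.copyMakeBorder(cv2.resize(b,None,fx=3,fy=3,interpolation=cv2.INTER_CUBIC),0,30,0,0,0)])
cv2.imwrite('pics/s8.png',im[:,:,::-1])
for n,p in dict(s0=[.548,.1542],s1=[.5425,.0644],s2=[.6378,.1487],s3=[.6323,.0589]).items(): print(n,proj('top',[*p,.072]).round(1),((proj('top',[*p,.072])-[215,140])*3+[390,0]).round(1))"
```

```text
shift [-0.82  2.9  -1.65] turn [ 0.13  0.16 -0.  ] jawyaw [-45.3 -45.3] pos [ 0.4612 -0.2451  0.1474] F [-0.   0.2  0.8] w 0.036 t 36.75 j [ 0.6   0.47 -0.23  1.87  0.16  0.79 -0.5 ]
s0 [245.2 195.4] [480.7 166.2]
s1 [274.3 197.8] [567.8 173.3]
s2 [248.5 167. ] [490.5  81.1]
s3 [277.2 169.3] [576.6  87.8]
```

View pics/s8.png

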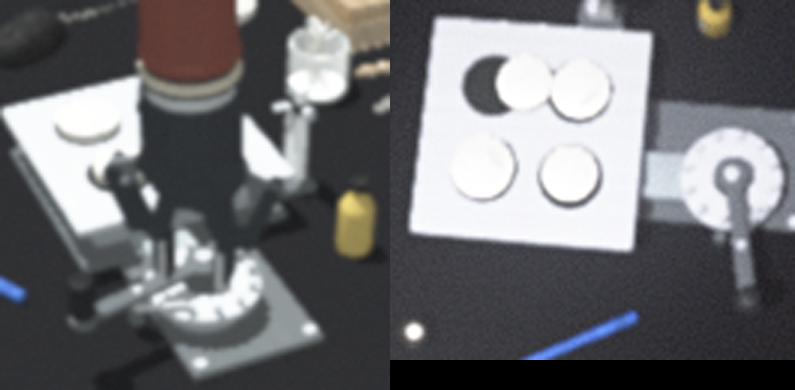

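Block A has been knocked about 34 mm aside from spot2 (crop (524,83) against (490,81)) and now touches B. B, C and D are within about 2 mm of their spots. I'll re-grasp A with the jaws along x, clear of B and C.

```bash
python3 -c "
from h import *
for u in((259.3,167.3),(278,169.7),(245.7,195.7),(274.7,198.3)):print(at('top',*u,.072).round(4))
p=at('top',259.3,167.3,.072)
go([p[0],p[1],.063],np.radians(-3))"
```

```text
[0.6376 0.1149 0.072 ]
[0.631  0.0564 0.072 ]
[0.5471 0.1527 0.072 ]
[0.5409 0.063  0.072 ]
shift [ 3.52  7.18 -2.39] turn [0.07 0.21 7.02] jawyaw [-45.1  -3. ] pos [ 0.4617 -0.2442  0.1474] F [-0.4  0.4  0.3] w 0.0359 t 36.85 j [ 0.6   0.47 -0.23  1.87  0.16  0.79 -0.5 ]
```

Call:
{"op": "carry_out", "data": {"targets": [[0.4,0.8,0,0,0,0.8,72],[0.4,0.8,0,0,0,0.8,72],[0.4,0.8,0,0,0,0.8,72],[0.4,0.8,0,0,0,0.8,72],[0.4,0.8,0,0,0,0.8,72]]}}

```text
clock: 37.35
position: [0.5618, -0.0367, 0.1484]
tcp_rot: [0.275, 1.529, -0.281]
force: [1.7, -0.2, -1.5]
gripper_width: 0.0719
```

Call:
{"op": "carry_out", "data": {"targets": [[0.4,0.8,0,0,0.1,0.8,72],[0.4,0.8,0,0,0.1,0.8,72],[0.4,0.8,0,0,0,0.8,72],[0,0,0,0,0,0,72],[0,0,0,0,0,0,72]]}}

```text
clock: 37.85
position: [0.6215, 0.1121, 0.1495]
tcp_rot: [0.053, 1.567, -0.043]
force: [-0.1, -1.2, 0.1]
gripper_width: 0.0718
```

```bash
python3 -c "
from h import *
go([.6376,.1155,.063],np.radians(-3))"
```

```text
shift [ 0.32  0.07 -2.43] turn [-0.06  0.03  0.09] jawyaw [-3.5 -3. ] pos [0.6215 0.1121 0.1495] F [-0.1 -1.2  0.1] w 0.0718 t 37.85 j [ 0.04  0.66 -0.42  1.54  0.3   1.   -0.53]
```

Call:
{"op": "carry_out", "data": {"targets": [[0.32,0.07,0,0,0,0,72],[0,0,-0.6,0,0,0,72],[0,0,-0.7,0,0,0,72],[0,0,-0.4,0,0,0,72],[0,0,0,0,0,0,72]]}}

```text
clock: 38.35
position: [0.6351, 0.1182, 0.0641]
tcp_rot: [0.051, 1.565, -0.04]
force: [-0.5, 0.2, -0.1]
gripper_width: 0.0721
```

```bash
python3 -c "
from h import *
go([.6376,.1155,.0625],np.radians(-3))"
```

```text
shift [ 0.05 -0.05 -0.73] turn [-0.06  0.05  0.05] jawyaw [-3.3 -3. ] pos [0.6351 0.1182 0.0641] F [-0.5  0.2 -0.1] w 0.0721 t 38.35 j [ 0.01  0.77 -0.39  1.57  0.35  0.86 -0.57]
```

Call:
{"op": "carry_out", "data": {"targets": [[0.05,-0.05,-0.3,0,0,0,72],[0,0,-0.3,0,0,0,72],[0,0,-0.12,0,0,0,72],[0,0,-0.02,0,0,0,72]]}}

```text
clock: 38.75
position: [0.6389, 0.1149, 0.0272]
tcp_rot: [0.052, 1.561, -0.041]
force: [-1.1, -0.2, 0.6]
gripper_width: 0.0717
```

```bash
python3 -c "
from h import *
go([.6376,.1155,.0625],np.radians(-3))"
```

```text
shift [-0.03  0.01  0.01] turn [-0.06  0.09  0.07] jawyaw [-3.4 -3. ] pos [0.6389 0.1149 0.0272] F [-1.1 -0.2  0.6] w 0.0717 t 38.75 j [-0.    0.82 -0.37  1.59  0.37  0.79 -0.58]
```

Call:
{"op": "carry_out", "data": {"targets": [[-0.02,0,0,0,0,0,45],[0,0,0,0,0,0,20],[0,0,0,0,0,0,20],[0,0,0,0,0,0,20]]}}

```text
clock: 39.15
position: [0.6386, 0.1153, 0.0286]
tcp_rot: [0.053, 1.559, -0.041]
force: [0.7, -1.1, -1.8]
gripper_width: 0.0526
```

Call:
{"op": "carry_out", "data": {"targets": [[0,0,0.1,0,0,0,20],[0,0,0.15,0,0,0,20],[0,0.3,0,0,0,0,20],[0,0.35,0,0,0,0,20],[0,0,0,0,0,0,20]]}}

```text
clock: 39.65
position: [0.6383, 0.1516, 0.0426]
tcp_rot: [0.054, 1.559, -0.039]
force: [-0.6, 0.7, -1.8]
gripper_width: 0.0525
```

```bash
python3 -c "
from h import *
go([.6378,.1487,.063],np.radians(-3))"
```

```text
shift [-0.01 -0.06 -0.29] turn [-0.09  0.11  0.07] jawyaw [-3.4 -3. ] pos [0.6383 0.1516 0.0426] F [-0.6  0.7 -1.8] w 0.0525 t 39.65 j [-0.05  0.81 -0.37  1.57  0.36  0.82 -0.62]
```

Call:
{"op": "carry_out", "data": {"targets": [[-0.01,-0.06,-0.12,0,0,0,20],[0,0,-0.14,0,0,0,20],[0,0,0,0,0,0,20],[0,0,0,0,0,0,66],[0,0,0,0,0,0,66]]}}

```text
clock: 40.15
position: [0.6376, 0.1487, 0.028]
tcp_rot: [0.052, 1.559, -0.039]
force: [0.1, 0.1, 0.7]
gripper_width: 0.0661
```

Call:
{"op": "carry_out", "data": {"targets": [[0,0,0.1,0,0,0,66],[0,0,0.4,0,0,0,66],[0,0,0.8,0,0,0,66],[0,0,0.9,0,0,0,60],[0,-0.5,0.2,0,0,-0.8,50]]}}

```text
clock: 40.65
position: [0.6356, 0.1271, 0.1521]
tcp_rot: [0.118, 1.56, -0.099]
force: [0.7, -0.0, 0.8]
gripper_width: 0.05
```

```bash
cat >> h.py <<'E'
AX=np.array([.5474,-.1012]); Y0=np.radians(-3.5)
def knob(th): a=np.pi+Y0+th; return AX+.13*np.array([np.cos(a),np.sin(a)])
def theta(p): d=np.array(p)[:2]-AX; return (np.arctan2(d[1],d[0])-np.pi-Y0+np.pi)%(2*np.pi)-np.pi, np.linalg.norm(d)
E
python3 -c "
from h import *
for u in((334.2,239.2),(333.8,238.3)):
  p=at('top',*u,.11);print(p.round(4),theta(p))
k=knob(theta(p)[0]);print(k)
go([*k,.12],np.radians(-60))"
```

```text
[ 0.4165 -0.1199  0.11  ] (np.float64(0.2026821806231034), np.float64(0.13224727887791443))
[ 0.4191 -0.1186  0.11  ] (np.float64(0.19624720605916401), np.float64(0.12949622441865852))
[ 0.41858564 -0.11871744]
shift [-4.34 -4.92 -1.34] turn [-0.07  0.13 -8.68] jawyaw [ -7.9 -60. ] pos [0.6356 0.1271 0.1521] F [ 0.7 -0.   0.8] w 0.05 t 40.65 j [ 0.    0.68 -0.4   1.49  0.28  1.02 -0.6 ]
```

Call:
{"op": "carry_out", "data": {"targets": [[-0.5,-0.55,0,0,0,-0.95,50],[-0.5,-0.55,0,0,0,-0.95,50],[-0.5,-0.55,0,0,0,-0.95,50],[-0.5,-0.55,0,0,0,-0.95,50],[-0.5,-0.55,0,0,0,-0.95,50]]}}

```text
clock: 41.15
position: [0.5138, -0.014, 0.1605]
tcp_rot: [0.524, 1.478, -0.501]
force: [1.4, -0.3, 0.2]
gripper_width: 0.0501
```

Call:
{"op": "carry_out", "data": {"targets": [[-0.5,-0.55,0,0,0,-0.95,50],[-0.5,-0.55,0,0,0,-0.95,50],[-0.4,-0.5,0,0,0,-0.95,50],[-0.2,-0.3,0,0,0.1,-0.6,50],[0,0,0,0,0,0,50]]}}

```text
clock: 41.65
position: [0.4284, -0.1171, 0.165]
tcp_rot: [0.81, 1.383, -0.807]
force: [0.8, 0.5, 0.0]
gripper_width: 0.0499
```

```bash
python3 -c "
from h import *
go([*knob(.2),.12],np.radians(-60))
im=get_image('top');g=cv2.cvtColor(im,cv2.COLOR_RGB2GRAY);cv2.imwrite('pics/t9_raw.png',im[:,:,::-1])
old=cv2.cvtColor(cv2.imread('pics/t8_raw.png'),cv2.COLOR_BGR2GRAY)
yy,xx=np.mgrid[:400,:640]
for n,p in dict(s0=[.548,.1542],s1=[.5425,.0644],s2=[.6378,.1487],s3=[.6323,.0589]).items():
  u=proj('top',[*p,.06]);m=np.hypot(xx-u[0],yy-u[1])<14
  for q in(old,g):
    d=m&(q<130);print(n,u.round(1),d.sum(),'dark centroid off',(np.array([xx[d].mean(),yy[d].mean()])-u).round(1),end=' | ')
  print()
"
```

```text
shift [-0.19 -0.04 -1.6 ] turn [ 0.13  0.26 -0.04] jawyaw [-59.8 -60. ] pos [ 0.4284 -0.1171  0.165 ] F [0.8 0.5 0. ] w 0.0499 t 41.65 j [ 0.34  0.33 -0.17  2.05  0.1   0.73 -0.93]
s0 [245.9 196.1] 0 dark centroid off [nan nan] | s0 [245.9 196.1] 0 dark centroid off [nan nan] | 
s1 [274.7 198.5] 19 dark centroid off [2.6 7.6] | s1 [274.7 198.5] 18 dark centroid off [2.3 7.6] | 
s2 [249.1 168. ] 188 dark centroid off [-3.   0.3] | s2 [249.1 168. ] 11 dark centroid off [6.7 5.3] | 
s3 [277.6 170.2] 0 dark centroid off [nan nan] | s3 [277.6 170.2] 0 dark centroid off [nan nan] | <string>:10: RuntimeWarning: Mean of empty slice.
  ret = ret.dtype.type(ret / rcount)
```

Call:
{"op": "carry_out", "data": {"targets": [[-0.19,-0.04,-0.3,0.1,0.2,0,50],[-0.02,0,-0.6,0,0,0,50],[0,0,-0.2,0,0,0,50],[0,0,0,0,0,0,50]]}}

```text
clock: 42.1
position: [0.4229, -0.1124, 0.1067]
tcp_rot: [0.804, 1.412, -0.793]
force: [-0.3, -0.2, -0.7]
gripper_width: 0.05
```

```bash
python3 -c "
from h import *
go([*knob(.2),.078],np.radians(-60))"
```

```text
shift [-0.08 -0.14 -1.27] turn [-0.03  0.09 -0.2 ] jawyaw [-58.8 -60. ] pos [ 0.4229 -0.1124  0.1067] F [-0.3 -0.2 -0.7] w 0.05 t 42.1 j [ 0.34  0.43 -0.17  2.12  0.12  0.59 -0.94]
```

Call:
{"op": "carry_out", "data": {"targets": [[-0.08,-0.14,-0.3,0,0,-0.1,50],[-0.03,0,-0.5,0,0,0,50],[-0.02,0,-0.4,0,0,0,50],[0,0,-0.1,0,0,0,50],[0,0,0,0,0,0,50]]}}

```text
clock: 42.6
position: [0.4206, -0.1146, 0.0386]
tcp_rot: [0.807, 1.413, -0.787]
force: [0.7, -0.5, 0.9]
gripper_width: 0.0498
```

```bash
python3 -c "
from h import *
go([*knob(.2),.078],np.radians(-60))"
```

```text
shift [-0.04 -0.09  0.09] turn [-0.07  0.11 -0.22] jawyaw [-58.7 -60. ] pos [ 0.4206 -0.1146  0.0386] F [ 0.7 -0.5  0.9] w 0.0498 t 42.6 j [ 0.32  0.56 -0.13  2.19  0.16  0.39 -0.97]
```

Call:
{"op": "carry_out", "data": {"targets": [[-0.04,-0.09,0.05,0,0,0,32],[0,0,0,0,0,0,32],[0,0,0,0,0,0,32]]}}

```text
clock: 42.9
position: [0.4206, -0.1192, 0.0431]
tcp_rot: [0.807, 1.41, -0.784]
force: [0.3, -0.1, 0.7]
gripper_width: 0.0321
```

```bash
cat >> h.py <<'E'
def arc(end,n):
    o=sensors.get_obs();p=o['position'];t,r=theta(p);print('theta',round(t,3),'r',round(r,4),'z',p[2].round(4),'F',o['force'].round(1),'w',round(o['gripper_width'],4),'t',round(o['clock'],1))
    q=[p[:2]]+[knob(x) for x in np.linspace(t,end,n+1)[1:]]
    print((np.diff(q,axis=0)/.05).round(2).tolist())
E
python3 -c "
from h import *
arc(1.22,7)"
```

```text
theta 0.202 r 0.128 z 0.0431 F [ 0.3 -0.1  0.7] w 0.0321 t 42.9
[[0.04, -0.37], [0.13, -0.35], [0.18, -0.33], [0.23, -0.3], [0.27, -0.26], [0.31, -0.22], [0.33, -0.18]]
```

Call:
{"op": "carry_out", "data": {"targets": [[0.04,-0.37,0,0,0,0,32],[0.13,-0.35,0,0,0,0,32],[0.18,-0.33,0,0,0,0,32]]}}

```text
clock: 43.2
position: [0.4312, -0.1647, 0.0435]
tcp_rot: [0.803, 1.429, -0.779]
force: [-2.7, 5.1, -0.7]
gripper_width: 0.0322
```

```bash
python3 -c "
from h import *
arc(1.25,5)
go([.5,.2,.078],np.radians(-60))"
```

```text
theta 0.561 r 0.1325 z 0.0435 F [-2.7  5.1 -0.7] w 0.0322 t 43.2
[[0.24, -0.28], [0.23, -0.27], [0.27, -0.24], [0.3, -0.2], [0.32, -0.16]]
shift [ 1.38  7.29 -0.01] turn [-0.15  0.02 -0.32] jawyaw [-58.1 -60. ] pos [ 0.4312 -0.1647  0.0435] F [-2.7  5.1 -0.7] w 0.0322 t 43.2 j [ 0.44  0.58 -0.17  2.11  0.16  0.47 -0.86]
```

Call:
{"op": "carry_out", "data": {"targets": [[0.24,-0.28,0,0,0,0,32],[0.23,-0.27,0,0,0,0,32],[0.27,-0.24,0,0,0,0,32],[0.32,-0.22,0,0,0,0,32],[0.34,-0.2,0,0,0,0,32]]}}

```text
clock: 43.7
position: [0.4854, -0.2132, 0.0429]
tcp_rot: [0.807, 1.472, -0.778]
force: [-4.0, 5.1, 0.9]
gripper_width: 0.0319
```

```bash
cat >> h.py <<'E'
def edge():
    "deck front edge row in side view columns, as rise"
    im=get_image('side');cv2.imwrite('pics/e_raw.png',im[:,:,::-1]);g=cv2.cvtColor(im,cv2.COLOR_RGB2GRAY).astype(int)
    fr=AX+0;c=np.array([.5902,.1065]);Rz=R.from_euler('z',Y0).as_matrix()[:2,:2]
    out=[]
    for x,y in((-.06,.115),(-.03,.115),(0,.115),(.03,.115)):   # far (left) edge of deck
        best=max(np.arange(-.005,.065,.0005),key=lambda h:(lambda a,b:g[int(round(a[1])),int(round(a[0]))]-g[int(round(b[1])),int(round(b[0]))])(*[proj('side',[*(c+Rz@[x,yy]),.06+h]) for yy in(y-.005,y+.005)]))
        out.append(round(float(best)*1e3,1))
    print('rise est mm',out)
E
python3 -c "
from h import *
arc(.05,8);edge()"
```

```text
theta 1.126 r 0.128 z 0.0429 F [-4.   5.1  0.9] w 0.0319 t 43.7
[[-0.31, 0.15], [-0.27, 0.23], [-0.23, 0.26], [-0.2, 0.29], [-0.16, 0.31], [-0.11, 0.33], [-0.07, 0.34], [-0.02, 0.35]]
rise est mm [8.5, 9.0, 9.5, 10.0]
```

Call:
{"op": "carry_out", "data": {"targets": [[-0.33,0.17,0,0,0,0,32],[-0.3,0.25,0,0,0,0,32],[-0.26,0.29,0,0,0,0,32],[-0.22,0.32,0,0,0,0,32],[-0.18,0.34,0,0,0,0,32]]}}

```text
clock: 44.25
position: [0.4276, -0.1514, 0.0456]
tcp_rot: [0.81, 1.447, -0.781]
force: [0.3, -0.7, -0.2]
gripper_width: 0.0317
```

```bash
python3 -c "
from h import *
arc(.03,4);edge();go([.5,.2,.078],np.radians(-60))"
```

```text
theta 0.458 r 0.1299 z 0.0456 F [ 0.3 -0.7 -0.2] w 0.0317 t 44.2
[[-0.1, 0.26], [-0.07, 0.27], [-0.04, 0.28], [-0.01, 0.28]]
rise est mm [8.5, 62.5, 17.5, 10.0]
shift [ 1.5   6.95 -0.05] turn [-0.3  -0.16 -0.32] jawyaw [-58.1 -60. ] pos [ 0.4252 -0.1474  0.0456] F [-2.   2.6  0.2] w 0.0323 t 44.3 j [ 0.43  0.57 -0.18  2.12  0.15  0.49 -0.87]
```

Call:
{"op": "carry_out", "data": {"targets": [[-0.1,0.26,0,-0.1,-0.1,-0.2,32],[-0.07,0.28,0,-0.1,0,0,32],[-0.04,0.29,0,0,0,0,32],[-0.01,0.3,0,0,0,0,32],[0,0,0,0,0,0,32]]}}

```text
clock: 44.8
position: [0.4295, -0.1033, 0.0503]
tcp_rot: [0.814, 1.383, -0.802]
force: [-0.2, 0.5, 0.4]
gripper_width: 0.0319
```

```bash
python3 -c "
from h import *
arc(1.25,8)"
```

```text
theta 0.079 r 0.1179 z 0.0503 F [-0.2  0.5  0.4] w 0.0319 t 44.8
[[-0.21, -0.38], [0.09, -0.37], [0.14, -0.35], [0.19, -0.33], [0.24, -0.3], [0.28, -0.26], [0.31, -0.22], [0.34, -0.17]]
```

Call:
{"op": "carry_out", "data": {"targets": [[-0.12,-0.38,-0.1,0,0.1,0,32],[0.06,-0.37,-0.05,0,0,0,32],[0.14,-0.35,0,0,0,0,32],[0.19,-0.33,0,0,0,0,32],[0.24,-0.3,0,0,0,0,32]]}}

```text
clock: 45.3
position: [0.4512, -0.1877, 0.044]
tcp_rot: [0.808, 1.405, -0.803]
force: [-2.4, 6.0, 1.9]
gripper_width: 0.032
```

```bash
python3 -c "
from h import *
arc(1.25,4)"
```

```text
theta 0.794 r 0.1294 z 0.044 F [-2.4  6.   1.9] w 0.032 t 45.3
[[0.2, -0.22], [0.23, -0.18], [0.25, -0.16], [0.27, -0.13]]
```

Call:
{"op": "carry_out", "data": {"targets": [[0.22,-0.24,0,0,0,0,32],[0.25,-0.2,0,0,0,0,32],[0.28,-0.18,0,0,0,0,32],[0.3,-0.15,0,0,0,0,32],[0.1,-0.05,0,0,0,0,32]]}}

```text
clock: 45.8
position: [0.4975, -0.219, 0.0433]
tcp_rot: [0.814, 1.44, -0.803]
force: [-3.2, 5.0, 3.7]
gripper_width: 0.0322
```

Call:
{"op": "carry_out", "data": {"targets": [[-0.35,0.17,0,0,0,0,32],[-0.31,0.25,0,0,0,0,32],[-0.26,0.29,0,0,0,0,32],[-0.22,0.32,0,0,0,0,32],[-0.18,0.34,0,0,0,0,32]]}}

```text
clock: 46.3
position: [0.4347, -0.1581, 0.0452]
tcp_rot: [0.816, 1.42, -0.808]
force: [-0.0, -0.0, -0.8]
gripper_width: 0.0323
```

```bash
python3 -c "
from h import *
arc(.03,4);go([.5,.2,.078],np.radians(-60));edge()"
```

```text
theta 0.529 r 0.1262 z 0.0452 F [-0.  -0.  -0.8] w 0.0323 t 46.3
[[-0.2, 0.26], [-0.09, 0.31], [-0.05, 0.32], [-0.01, 0.32]]
shift [ 1.31  7.16 -0.04] turn [-0.07 -0.02 -0.05] jawyaw [-59.7 -60. ] pos [ 0.4347 -0.1581  0.0452] F [-0.  -0.  -0.8] w 0.0323 t 46.3 j [ 0.41  0.57 -0.15  2.1   0.17  0.48 -0.91]
rise est mm [12.5, 58.5, 21.5, 14.0]
```

Call:
{"op": "carry_out", "data": {"targets": [[-0.2,0.26,0,0,0,0,32],[-0.13,0.31,0,0,0,0,32],[-0.09,0.32,0,0,0,0,32],[-0.06,0.32,0,0,0,0,32],[0,0,0,0,0,0,32]]}}

```text
clock: 46.85
position: [0.4234, -0.108, 0.0488]
tcp_rot: [0.816, 1.383, -0.806]
force: [-0.5, 0.5, -1.0]
gripper_width: 0.0319
```

```bash
python3 -c "
from h import *
arc(1.25,8)
im=get_image('side');cv2.imwrite('pics/st2.png',im[:,:,::-1])
g=cv2.cvtColor(im,cv2.COLOR_RGB2GRAY).astype(int);b=cv2.cvtColor(cv2.imread('pics/s0_raw.png'),cv2.COLOR_BGR2GRAY).astype(int)
for c in(280,285,290,300,310): print(c,b[150:215,c].tolist()[::2],'\n   ',g[150:215,c].tolist()[::2])"
```

```text
theta 0.116 r 0.1242 z 0.0488 F [-0.5  0.5 -1. ] w 0.0319 t 46.9
[[-0.07, -0.37], [0.1, -0.36], [0.15, -0.34], [0.19, -0.31], [0.24, -0.28], [0.27, -0.25], [0.31, -0.21], [0.33, -0.16]]
280 [42, 45, 44, 46, 44, 128, 243, 246, 246, 246, 246, 247, 248, 247, 238, 190, 109, 88, 104, 96, 60, 47, 50, 88, 114, 116, 115, 116, 116, 117, 118, 104, 78] 
    [70, 71, 70, 70, 71, 71, 86, 73, 108, 141, 110, 122, 74, 53, 48, 50, 50, 49, 49, 51, 51, 47, 47, 49, 48, 48, 49, 50, 48, 48, 49, 49, 49]
285 [45, 45, 45, 45, 60, 220, 246, 246, 246, 243, 243, 246, 246, 246, 247, 248, 248, 248, 238, 185, 108, 91, 117, 100, 61, 56, 91, 113, 116, 115, 116, 116, 116] 
    [72, 72, 72, 72, 70, 72, 73, 74, 65, 130, 139, 132, 125, 60, 50, 50, 49, 50, 47, 49, 47, 48, 48, 47, 48, 47, 47, 47, 50, 101, 111, 110, 99]
290 [45, 45, 44, 44, 145, 243, 246, 219, 93, 71, 70, 104, 232, 247, 247, 246, 247, 247, 248, 249, 249, 248, 232, 176, 107, 106, 118, 100, 77, 101, 115, 116, 116] 
    [71, 71, 70, 71, 72, 71, 73, 73, 64, 129, 137, 133, 136, 59, 49, 48, 50, 49, 48, 49, 47, 47, 49, 48, 47, 51, 78, 102, 59, 45, 43, 41, 38]
300 [46, 43, 49, 182, 244, 246, 241, 138, 69, 69, 68, 75, 212, 245, 207, 87, 71, 70, 75, 178, 247, 248, 247, 247, 244, 170, 118, 109, 82, 72, 72, 68, 37] 
    [66, 71, 79, 70, 69, 71, 76, 117, 127, 105, 118, 68, 49, 47, 48, 48, 47, 49, 49, 47, 49, 49, 48, 48, 48, 47, 49, 49, 53, 50, 48, 49, 61]
310 [45, 56, 220, 246, 196, 51, 41, 40, 30, 35, 38, 112, 240, 241, 115, 71, 68, 69, 69, 130, 243, 249, 248, 231, 140, 113, 107, 96, 79, 74, 73, 110, 133] 
    [143, 249, 251, 251, 248, 248, 250, 251, 251, 251, 251, 254, 255, 255, 255, 254, 213, 130, 238, 252, 252, 250, 176, 91, 78, 56, 52, 52, 57, 64, 76, 102, 140]
```

```bash
cat >> h.py <<'E'
def rise(im=None,verbose=0):
    if im is None: im=get_image('side')[:,:,::-1]; cv2.imwrite('pics/r_raw.png',im)
    g=cv2.cvtColor(im,cv2.COLOR_BGR2GRAY).astype(np.float32);c=np.array([.5902,.1065]);Rz=R.from_euler('z',Y0).as_matrix()[:2,:2];hs=np.arange(-.02,.075,.0005);out=[]
    for x in np.arange(-.1,.105,.01):
        P=np.array([proj('side',[*(c+Rz@[x,-.115]),.06+h]) for h in hs]).astype(np.float32)
        v=cv2.remap(g,P[:,0].reshape(1,-1),P[:,1].reshape(1,-1),cv2.INTER_LINEAR)[0]
        # sharpest bright-above/dark-below step
        d=np.array([v[i+4:i+9].mean()-v[i-9:i-4].mean() for i in range(9,len(v)-9)])
        i=int(d.argmax());out.append(round(hs[i+9]*1e3,1) if d[i]>50 else None)
    print('rise mm',out,'median',np.median([o for o in out if o is not None]))
E
python3 -c "
from h import *
for f in('s0_raw','s8_raw','s1_raw','e_raw','st2'):
  rise(cv2.imread(f'pics/{f}.png'))"
```

```text
Traceback (most recent call last):
  File "h.py", line 60, in rise
    P=np.array([proj('side',[*(c+Rz@[x,-.115]),.06+h]) for h in hs]).astype(np.float32)
                ~~~~^^^^^^^^^^^^^^^^^^^^^^^^^^^^^^^^^^
  File "h.py", line 16, in proj
    m=camera_model(cam);K=np.array(m['K']);T=np.array(m['world_from_camera'])
ValueError: time passes only in moves, steps and waits
```

```bash
sed -i 's/^from bench import.*/from bench import sensors, get_image, job, camera_model as _cm\nimport functools\ncamera_model=functools.lru_cache(None)(_cm)/' h.py
python3 -c "
from h import *
for f in('s0_raw','s8_raw','s1_raw','e_raw','st2'):
  rise(cv2.imread(f'pics/{f}.png'))"
```

```text
rise mm [np.float64(70.0), np.float64(-2.0), np.float64(-2.5), np.float64(-3.0), np.float64(70.0), np.float64(62.5), np.float64(-2.0), np.float64(-3.0), np.float64(-3.0), np.float64(-3.0), np.float64(-2.5), np.float64(-2.0), np.float64(70.0), np.float64(65.5), np.float64(58.0), np.float64(-2.0), np.float64(-2.5), np.float64(-3.0), np.float64(-3.0), np.float64(-3.0), np.float64(-2.5)] median -2.5
rise mm [np.float64(-3.0), np.float64(-3.0), np.float64(68.5), None, np.float64(69.0), np.float64(18.5), np.float64(3.0), None, None, None, None, None, None, None, None, None, np.float64(26.5), np.float64(9.5), np.float64(1.5), np.float64(2.0), np.float64(-2.0)] median 3.0
rise mm [np.float64(70.0), np.float64(-3.0), np.float64(-3.0), np.float64(-3.5), np.float64(69.5), np.float64(62.5), np.float64(-2.5), np.float64(-3.5), np.float64(-3.5), np.float64(-3.0), np.float64(-2.5), np.float64(70.0), np.float64(70.0), np.float64(65.5), np.float64(60.0), np.float64(55.5), np.float64(52.5), np.float64(49.5), None, None, None] median 51.0
rise mm [np.float64(58.0), np.float64(51.5), np.float64(48.0), np.float64(45.5), np.float64(46.0), np.float64(47.0), None, np.float64(12.0), np.float64(9.5), np.float64(9.5), np.float64(9.5), np.float64(10.0), np.float64(51.0), np.float64(9.5), np.float64(9.5), np.float64(10.0), np.float64(10.0), np.float64(9.0), np.float64(9.0), np.float64(10.0), np.float64(10.5)] median 10.0
rise mm [None, None, None, np.float64(12.0), np.float64(8.5), np.float64(9.0), np.float64(10.0), np.float64(10.0), np.float64(9.5), np.float64(9.0), np.float64(9.5), np.float64(10.0), np.float64(51.0), np.float64(9.5), np.float64(9.5), np.float64(10.0), np.float64(10.0), np.float64(9.0), np.float64(9.0), np.float64(9.5), np.float64(10.5)] median 9.5
```

Call:
{"op": "carry_out", "data": {"targets": [[-0.07,-0.38,-0.06,0,0.1,0,32],[0.1,-0.37,-0.04,0,0,0,32],[0.15,-0.35,0,0,0,0,32],[0.19,-0.32,0,0,0,0,32],[0.24,-0.3,0,0,0,0,32]]}}

```text
clock: 47.4
position: [0.4474, -0.1909, 0.0438]
tcp_rot: [0.811, 1.412, -0.808]
force: [-3.3, 5.4, 4.0]
gripper_width: 0.0317
```

Call:
{"op": "carry_out", "data": {"targets": [[0.22,-0.24,0,0,0,0,32],[0.25,-0.2,0,0,0,0,32],[0.28,-0.18,0,0,0,0,32],[0.3,-0.15,0,0,0,0,32],[0.2,-0.07,0,0,0,0,32]]}}

```text
clock: 47.9
position: [0.4982, -0.2219, 0.043]
tcp_rot: [0.817, 1.452, -0.805]
force: [-2.5, 5.3, 4.2]
gripper_width: 0.032
```

```bash
python3 -c "
from h import *
rise();arc(.1,9);go([.5,.2,.078],np.radians(-60))"
```

```text
rise mm [np.float64(14.5), np.float64(67.0), np.float64(15.0), np.float64(58.0), np.float64(58.5), np.float64(60.5), np.float64(14.5), np.float64(15.0), np.float64(15.5), np.float64(16.0), np.float64(33.5), None, np.float64(-4.5), np.float64(-11.5), np.float64(-15.5), None, None, None, None, None, None] median 15.25
theta 1.258 r 0.1296 z 0.0431 F [-1.5  4.7  3. ] w 0.0322 t 48.0
[[-0.31, 0.14], [-0.28, 0.18], [-0.26, 0.21], [-0.23, 0.25], [-0.19, 0.27], [-0.16, 0.3], [-0.12, 0.31], [-0.08, 0.33], [-0.03, 0.33]]
shift [-0.    8.44 -0.  ] turn [-0.22 -0.23 -0.11] jawyaw [-59.3 -60. ] pos [ 0.5    -0.2219  0.0431] F [-1.5  4.7  3. ] w 0.0322 t 47.95 j [ 0.5   0.68 -0.18  1.85  0.16  0.66 -0.81]
```

Call:
{"op": "carry_out", "data": {"targets": [[-0.37,0.16,0,-0.1,-0.1,0,29],[-0.31,0.24,0,-0.1,-0.1,0,29],[-0.27,0.28,0,0,0,0,29],[-0.23,0.31,0,0,0,0,29],[-0.19,0.33,0,0,0,0,29]]}}

```text
clock: 48.45
position: [0.4337, -0.1622, 0.0437]
tcp_rot: [0.808, 1.403, -0.81]
force: [0.5, -0.3, 0.2]
gripper_width: 0.0289
```

Call:
{"op": "carry_out", "data": {"targets": [[-0.2,0.27,0,0,0,0,29],[-0.13,0.31,0,0,0,0,29],[-0.09,0.31,0,0,0,0,29],[-0.06,0.2,0,0,0,0,29],[0,0,0,0,0,0,29]]}}

```text
clock: 48.95
position: [0.415, -0.1132, 0.0457]
tcp_rot: [0.809, 1.382, -0.81]
force: [-0.2, -0.7, 0.5]
gripper_width: 0.029
```

```bash
python3 -c "
from h import *
arc(1.25,9);go([.5,.2,.078],np.radians(-60))"
```

```text
theta 0.151 r 0.133 z 0.0457 F [-0.2 -0.7  0.5] w 0.029 t 49.0
[[0.11, -0.31], [0.09, -0.31], [0.12, -0.29], [0.16, -0.28], [0.19, -0.25], [0.22, -0.23], [0.25, -0.2], [0.27, -0.17], [0.29, -0.14]]
shift [ 1.7   6.26 -0.05] turn [ 0.15  0.26 -0.03] jawyaw [-59.8 -60. ] pos [ 0.415  -0.1132  0.0457] F [-0.2 -0.7  0.5] w 0.029 t 48.95 j [ 0.28  0.53 -0.11  2.22  0.18  0.37 -1.02]
```

Call:
{"op": "carry_out", "data": {"targets": [[-0.05,-0.37,-0.06,0,0.1,0,29],[0.1,-0.36,-0.04,0,0,0,29],[0.15,-0.35,0,0,0,0,29],[0.19,-0.32,0,0,0,0,29],[0.24,-0.3,0,0,0,0,29]]}}

```text
clock: 49.45
position: [0.4414, -0.1955, 0.0404]
tcp_rot: [0.802, 1.406, -0.811]
force: [-2.2, 6.0, 3.8]
gripper_width: 0.0288
```

Call:
{"op": "carry_out", "data": {"targets": [[0.22,-0.24,0,0,0,0,29],[0.25,-0.2,0,0,0,0,29],[0.28,-0.18,0,0,0,0,29],[0.3,-0.15,0,0,0,0,29],[0.2,-0.07,0,0,0,0,29]]}}

```text
clock: 49.95
position: [0.4923, -0.2271, 0.0392]
tcp_rot: [0.806, 1.444, -0.809]
force: [-3.5, 5.4, 5.4]
gripper_width: 0.029
```

```bash
sed -i "s/print('rise mm',out,/print('rise mm',[float(o or 99) for o in out],/" h.py; python3 -c "
from h import *
rise();arc(.1,9);go([.5,.2,.078],np.radians(-60))"
```

```text
rise mm [20.5, 20.5, 68.0, 20.0, 62.5, 65.5, 20.5, 19.5, 20.0, 24.0, 99.0, 99.0, -15.5, 99.0, 99.0, 99.0, 99.0, 99.0, 99.0, 99.0, 22.0] median 20.5
theta 1.232 r 0.1367 z 0.0392 F [-1.6  5.1  2.8] w 0.0292 t 50.0
[[-0.24, 0.27], [-0.27, 0.18], [-0.25, 0.21], [-0.22, 0.24], [-0.19, 0.27], [-0.15, 0.29], [-0.11, 0.31], [-0.07, 0.32], [-0.03, 0.33]]
shift [0.12 8.54 0.08] turn [-0.11 -0.2  -0.15] jawyaw [-59.1 -60. ] pos [ 0.4942 -0.2271  0.0392] F [-1.6  5.1  2.8] w 0.0292 t 50.0 j [ 0.5   0.67 -0.17  1.87  0.18  0.64 -0.81]
```

Call:
{"op": "carry_out", "data": {"targets": [[-0.3,0.27,0.08,-0.1,-0.1,0,29],[-0.29,0.22,0,0,-0.1,-0.1,29],[-0.27,0.26,0,0,0,0,29],[-0.23,0.3,0,0,0,0,29],[-0.19,0.33,0,0,0,0,29]]}}

```text
clock: 50.5
position: [0.4322, -0.1639, 0.0436]
tcp_rot: [0.814, 1.398, -0.816]
force: [1.1, -0.6, -0.2]
gripper_width: 0.0291
```

Call:
{"op": "carry_out", "data": {"targets": [[-0.16,0.27,0,0,0,0,29],[-0.12,0.31,0,0,0,0,29],[-0.08,0.31,0,0,0,0,29],[-0.05,0.2,0,0,0,0,29],[0,0,0,0,0,0,29]]}}

```text
clock: 51.0
position: [0.4146, -0.1127, 0.045]
tcp_rot: [0.815, 1.382, -0.816]
force: [-0.1, 0.0, 0.0]
gripper_width: 0.0288
```

```bash
python3 -c "
from h import *
arc(1.25,9)"
```

```text
theta 0.147 r 0.1333 z 0.045 F [-0.1  0.   0. ] w 0.0288 t 51.0
[[0.11, -0.31], [0.08, -0.31], [0.12, -0.29], [0.16, -0.28], [0.19, -0.26], [0.22, -0.23], [0.25, -0.2], [0.27, -0.17], [0.29, -0.14]]
```

Call:
{"op": "carry_out", "data": {"targets": [[0,-0.37,-0.04,0,0.1,0,29],[0.1,-0.36,0,0,0,0,29],[0.15,-0.34,0,0,0,0,29],[0.2,-0.31,0,0,0,0,29],[0.25,-0.29,0,0,0,0,29]]}}

```text
clock: 51.5
position: [0.4441, -0.1936, 0.0424]
tcp_rot: [0.808, 1.408, -0.819]
force: [-3.7, 5.6, 4.5]
gripper_width: 0.0289
```

Call:
{"op": "carry_out", "data": {"targets": [[0.24,-0.23,0,0,0,0,29],[0.26,-0.19,0,0,0,0,29],[0.28,-0.17,0,0,0,0,29],[0.3,-0.14,0,0,0,0,29],[0.2,-0.07,0,0,0,0,29]]}}

```text
clock: 52.0
position: [0.4963, -0.2227, 0.0407]
tcp_rot: [0.813, 1.446, -0.819]
force: [-3.9, 5.3, 4.4]
gripper_width: 0.0289
```

```bash
python3 -c "
from h import *
rise();arc(.1,9);go([.5,.2,.078],np.radians(-60))"
```

```text
rise mm [25.0, 25.5, 70.0, 68.5, 24.5, 25.0, 25.5, 26.0, 25.5, 26.5, 99.0, 99.0, -8.5, -15.0, 99.0, 99.0, 99.0, 99.0, 99.0, 99.0, 27.0] median 25.5
theta 1.246 r 0.1311 z 0.0407 F [-0.8  4.9  3.8] w 0.0292 t 52.0
[[-0.29, 0.16], [-0.28, 0.18], [-0.25, 0.21], [-0.22, 0.24], [-0.19, 0.27], [-0.15, 0.29], [-0.12, 0.31], [-0.08, 0.32], [-0.03, 0.33]]
shift [0.04 8.45 0.05] turn [-0.12 -0.26 -0.04] jawyaw [-59.8 -60. ] pos [ 0.4981 -0.2226  0.0407] F [-0.8  4.9  3.8] w 0.0292 t 52.05 j [ 0.49  0.68 -0.17  1.86  0.17  0.65 -0.83]
```

Call:
{"op": "carry_out", "data": {"targets": [[-0.33,0.22,0.06,-0.1,-0.1,0,29],[-0.3,0.22,0,0,-0.1,0,29],[-0.27,0.26,0,0,0,0,29],[-0.23,0.3,0,0,0,0,29],[-0.19,0.33,0,0,0,0,29]]}}

```text
clock: 52.55
position: [0.4332, -0.1613, 0.0436]
tcp_rot: [0.814, 1.406, -0.819]
force: [0.9, -0.1, -0.8]
gripper_width: 0.0289
```

Call:
{"op": "carry_out", "data": {"targets": [[-0.16,0.27,0,0,0,0,29],[-0.12,0.31,0,0,0,0,29],[-0.08,0.31,0,0,0,0,29],[-0.05,0.2,0,0,0,0,29],[0,0,0,0,0,0,29]]}}

```text
clock: 53.05
position: [0.4166, -0.1117, 0.0447]
tcp_rot: [0.816, 1.387, -0.821]
force: [0.2, 0.4, -0.7]
gripper_width: 0.0289
```

Call:
{"op": "carry_out", "data": {"targets": [[0,-0.37,-0.04,0,0.1,0,29],[0.1,-0.36,0,0,0,0,29],[0.15,-0.34,0,0,0,0,29],[0.2,-0.31,0,0,0,0,29],[0.25,-0.29,0,0,0,0,29]]}}

```text
clock: 53.55
position: [0.4461, -0.1927, 0.0421]
tcp_rot: [0.809, 1.412, -0.824]
force: [-3.4, 5.6, 4.6]
gripper_width: 0.0288
```

Call:
{"op": "carry_out", "data": {"targets": [[0.24,-0.23,0,0,0,0,29],[0.26,-0.19,0,0,0,0,29],[0.28,-0.17,0,0,0,0,29],[0.3,-0.14,0,0,0,0,29],[0.2,-0.07,0,0,0,0,29]]}}

```text
clock: 54.05
position: [0.4981, -0.2216, 0.0402]
tcp_rot: [0.815, 1.451, -0.824]
force: [-3.7, 4.7, 5.3]
gripper_width: 0.0292
```

```bash
python3 -c "
from h import *
rise();arc(.1,9);go([.5,.2,.078],np.radians(-60))"
```

```text
rise mm [29.5, 30.0, 30.0, 30.5, 30.5, 29.5, 30.0, 30.0, 30.5, 30.5, 35.5, 99.0, -5.0, -12.0, -15.5, 99.0, 99.0, 99.0, 99.0, 99.0, 34.5] median 30.0
theta 1.256 r 0.1294 z 0.0402 F [-2.3  4.7  3.7] w 0.0289 t 54.1
[[-0.31, 0.13], [-0.28, 0.18], [-0.26, 0.21], [-0.23, 0.25], [-0.19, 0.27], [-0.16, 0.29], [-0.12, 0.31], [-0.08, 0.32], [-0.03, 0.33]]
shift [0.   8.43 0.06] turn [-0.13 -0.31 -0.01] jawyaw [-60. -60.] pos [ 0.4999 -0.2215  0.0402] F [-2.3  4.7  3.7] w 0.0289 t 54.1 j [ 0.49  0.68 -0.17  1.85  0.18  0.66 -0.84]
```

Call:
{"op": "carry_out", "data": {"targets": [[-0.33,0.22,0.06,-0.1,-0.1,0,29],[-0.3,0.22,0,0,-0.1,0,29],[-0.27,0.26,0,0,0,0,29],[-0.23,0.3,0,0,0,0,29],[-0.19,0.33,0,0,0,0,29]]}}

```text
clock: 54.6
position: [0.4349, -0.1604, 0.0429]
tcp_rot: [0.816, 1.41, -0.824]
force: [0.5, -0.5, -0.8]
gripper_width: 0.0292
```

Call:
{"op": "carry_out", "data": {"targets": [[-0.16,0.27,0,0,0,0,29],[-0.12,0.31,0,0,0,0,29],[-0.08,0.31,0,0,0,0,29],[-0.05,0.2,0,0,0,0,29],[0,0,0,0,0,0,29]]}}

```text
clock: 55.1
position: [0.4182, -0.1106, 0.044]
tcp_rot: [0.816, 1.391, -0.826]
force: [-0.5, 0.0, -0.5]
gripper_width: 0.0287
```

```bash
python3 -c "
from h import *
rise();arc(1.25,9);go([.5,.2,.078],np.radians(-60))
p=lambda z:proj('side',[.7325-.03,.0427+.002,z]).round(1)
print([p(z) for z in(.09,.1,.11,.12)])
a=cv2.imread('pics/r_raw.png');cv2.imwrite('pics/ptr.png',cv2.resize(a[135:195,315:395],None,fx=10,fy=10,interpolation=cv2.INTER_CUBIC))"
```

```text
rise mm [99.0, 99.0, 30.5, 30.5, 30.5, 30.0, 30.0, 30.0, 30.5, 30.5, 30.0, 30.0, 30.5, 31.0, 30.0, 30.0, 30.5, 28.0, 28.5, 29.5, 31.0] median 30.0
theta 0.131 r 0.1302 z 0.0439 F [-0.2 -0.2  0.9] w 0.029 t 55.1
[[0.05, -0.32], [0.08, -0.31], [0.12, -0.3], [0.16, -0.28], [0.19, -0.26], [0.22, -0.24], [0.25, -0.21], [0.27, -0.17], [0.29, -0.14]]
shift [ 1.65  6.21 -0.02] turn [0.12 0.1  0.1 ] jawyaw [-60.6 -60. ] pos [ 0.4175 -0.1103  0.0439] F [-0.2 -0.2  0.9] w 0.029 t 55.15 j [ 0.28  0.54 -0.11  2.2   0.18  0.39 -1.04]
[array([353.1, 165.3]), array([353.2, 162.7]), array([353.3, 160.1]), array([353.4, 157.5])]
```

View pics/ptr.png

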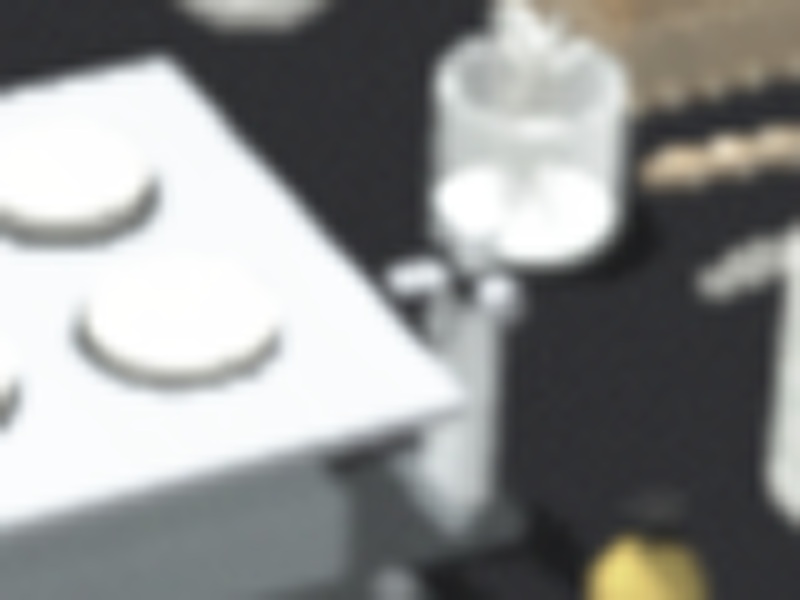

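The last picture shows the pointer's bar left of the post. Its tip is at side px (353.0,162.3), still above the deck's rear edge in that column (row ~165.2). The deck corners are at (361.3,174.4) and (331.0,139.6).

```bash
python3 -c "
from h import *
from scipy.optimize import least_squares,fsolve
c=np.array([.5902,.1065]);Rz=R.from_euler('z',Y0).as_matrix()[:2,:2]
W=lambda x,y,z:[*(c+Rz@[x,y]),z]
for q,u in(((.115,-.115),(361.3,174.4)),((.115,.115),(331.0,139.6))):
  print(q,u,[proj('side',W(*q,z)).round(1).tolist() for z in(.090,.0928,.0955)])
for u in((353,162.3),(353,162.7),(353.5,162.3),(353,161.9)):
  s=fsolve(lambda s:proj('side',W(s[0],-.055,s[1]))-u,[.118,.1]);print(u,s.round(4))
"
```

```text
(0.115, -0.115) (361.3, 174.4) [[361.4, 174.9], [361.4, 174.2], [361.5, 173.5]]
(0.115, 0.115) (331.0, 139.6) [[331.3, 141.2], [331.3, 140.5], [331.3, 139.8]]
(353, 162.3) [0.1149 0.102 ]
(353, 162.7) [0.115  0.1004]
(353.5, 162.3) [0.1168 0.1015]
(353, 161.9) [0.1149 0.1036]
```

Call:
{"op": "carry_out", "data": {"targets": [[0,-0.37,-0.02,0.1,0.1,0.1,29],[0.1,-0.36,0,0,0,0,29],[0.15,-0.34,0,0,0,0,29],[0.2,-0.31,0,0,0,0,29],[0.25,-0.29,0,0,0,0,29]]}}

```text
clock: 55.65
position: [0.4457, -0.1901, 0.0421]
tcp_rot: [0.811, 1.431, -0.814]
force: [-2.3, 5.1, 5.0]
gripper_width: 0.0292
```

Call:
{"op": "carry_out", "data": {"targets": [[0.24,-0.23,0,0,0,0,29],[0.26,-0.19,0,0,0,0,29],[0.28,-0.17,0,0,0,0,29],[0.3,-0.14,0,0,0,0,29],[0.2,-0.07,0,0,0,0,29]]}}

```text
clock: 56.15
position: [0.4966, -0.2177, 0.0402]
tcp_rot: [0.818, 1.473, -0.814]
force: [-3.2, 5.8, 4.0]
gripper_width: 0.0288
```

Call:
{"op": "carry_out", "data": {"targets": [[-0.33,0.22,0.06,-0.1,-0.1,0,29],[-0.3,0.22,0,0,-0.1,0,29],[-0.27,0.26,0,0,0,0,29],[-0.23,0.3,0,0,0,0,29],[-0.19,0.33,0,0,0,0,29]]}}

```text
clock: 56.65
position: [0.4321, -0.1547, 0.0427]
tcp_rot: [0.82, 1.438, -0.814]
force: [0.6, -0.7, -0.4]
gripper_width: 0.029
```

Call:
{"op": "carry_out", "data": {"targets": [[-0.16,0.27,0,0,0,0,29],[-0.12,0.31,0,0,0,0,29],[-0.08,0.31,0,0,0,0,29],[-0.05,0.2,0,0,0,0,29],[0,0,0,0,0,0,29]]}}

```text
clock: 57.15
position: [0.4202, -0.1095, 0.0438]
tcp_rot: [0.823, 1.409, -0.817]
force: [-0.5, -0.3, 0.7]
gripper_width: 0.029
```

```bash
python3 -c "
from h import *
rise();arc(1.0,7)"
```

```text
rise mm [99.0, 99.0, 99.0, 35.0, 35.0, 35.5, 35.0, 34.5, 35.0, 35.0, 35.5, 34.5, 34.5, 35.5, 35.5, 35.0, 34.5, 32.0, 32.5, 33.0, 36.5] median 35.0
theta 0.123 r 0.1281 z 0.0437 F [ 0.7 -1.2  0.6] w 0.0292 t 57.2
[[0.0, -0.33], [0.08, -0.32], [0.12, -0.3], [0.16, -0.29], [0.19, -0.26], [0.22, -0.24], [0.25, -0.21]]
```

Call:
{"op": "carry_out", "data": {"targets": [[0,-0.37,-0.02,0.1,0,0,29],[0.1,-0.36,0,0,0,0,29],[0.15,-0.34,0,0,0,0,29],[0.2,-0.31,0,0,0,0,29],[0.25,-0.29,0,0,0,0,29]]}}

```text
clock: 57.7
position: [0.4455, -0.1855, 0.0415]
tcp_rot: [0.829, 1.443, -0.806]
force: [-3.3, 5.5, 4.9]
gripper_width: 0.0287
```

Call:
{"op": "carry_out", "data": {"targets": [[0.24,-0.23,0,0,0,0,29],[0.26,-0.19,0,0,0,0,29],[0,0,0,0,0,0,29]]}}

```text
clock: 58.0
position: [0.4645, -0.2004, 0.0404]
tcp_rot: [0.833, 1.464, -0.804]
force: [-0.3, 0.2, -0.5]
gripper_width: 0.0292
```

```bash
python3 -c "
from h import *
rise();arc(0,9);go([.5,.2,.078],np.radians(-60))"
```

```text
rise mm [37.5, 37.0, 37.5, 38.0, 38.5, 47.0, 99.0, 99.0, 99.0, -3.5, -7.5, -9.5, -9.0, 99.0, 99.0, 37.5, 37.5, 35.0, 36.0, 36.5, 38.5] median 37.0
theta 0.928 r 0.1296 z 0.0403 F [ 0.2  1.2 -0.4] w 0.0293 t 58.0
[[-0.2, 0.18], [-0.18, 0.2], [-0.15, 0.22], [-0.13, 0.23], [-0.11, 0.25], [-0.08, 0.26], [-0.05, 0.26], [-0.03, 0.27], [0.0, 0.27]]
shift [0.73 8.   0.05] turn [-0.38 -0.33 -0.03] jawyaw [-59.8 -60. ] pos [ 0.4635 -0.2     0.0403] F [ 0.2  1.2 -0.4] w 0.0293 t 58.05 j [ 0.51  0.64 -0.2   1.95  0.17  0.61 -0.84]
```

Call:
{"op": "carry_out", "data": {"targets": [[0.27,-0.18,0,0,0,0,29],[0,0,0,0,0,0,29],[-0.22,0.2,0.05,-0.1,-0.1,0,29],[-0.25,0.23,0,-0.1,-0.1,0,29],[-0.23,0.25,0,-0.1,-0.1,0,29]]}}

```text
clock: 58.55
position: [0.437, -0.1723, 0.0418]
tcp_rot: [0.819, 1.425, -0.81]
force: [1.7, -0.0, -1.4]
gripper_width: 0.0288
```

Call:
{"op": "carry_out", "data": {"targets": [[-0.2,0.27,0,0,0,0,29],[-0.16,0.29,0,0,0,0,29],[-0.13,0.3,0,0,0,0,29],[-0.09,0.31,0,0,0,0,29]]}}

```text
clock: 58.95
position: [0.404, -0.1144, 0.0426]
tcp_rot: [0.819, 1.417, -0.813]
force: [8.2, -30.8, -2.2]
gripper_width: 0.0291
```

```bash
python3 -c "
from h import *
rise();arc(0.02,3);go([.5,.2,.078],np.radians(-60))"
```

```text
rise mm [99.0, 99.0, 38.5, 38.5, 39.0, 39.0, 39.0, 38.0, 38.5, 39.0, 39.0, 38.5, 38.5, 39.0, 39.0, 38.5, 38.0, 35.5, 36.5, 37.0, 39.5] median 38.5
theta 0.162 r 0.1419 z 0.043 F [ 3.  -3.3  0.1] w 0.029 t 59.0
[[0.23, 0.15], [-0.0, 0.12], [0.0, 0.12]]
shift [ 1.88  6.31 -0.  ] turn [-0.02  0.03 -0.  ] jawyaw [-60. -60.] pos [ 0.4062 -0.1155  0.043 ] F [ 3.  -3.3  0.1] w 0.029 t 59.0 j [ 0.33  0.54 -0.14  2.22  0.19  0.39 -1.01]
```

Call:
{"op": "carry_out", "data": {"targets": [[0.28,-0.02,0,0,0,0,34],[0,0,0,0,0,0,34]]}}

```text
clock: 59.2
position: [0.4193, -0.1172, 0.0435]
tcp_rot: [0.817, 1.409, -0.813]
force: [0.7, -0.1, -0.0]
gripper_width: 0.0341
```

```bash
python3 -c "
from h import *
arc(0.0,4)"
```

```text
theta 0.185 r 0.1291 z 0.0435 F [ 0.7 -0.1 -0. ] w 0.0341 t 59.2
[[-0.03, 0.12], [-0.01, 0.12], [-0.0, 0.12], [0.0, 0.12]]
```

Now I push gently towards the home stop, checking the force after each step.

Call:
{"op": "carry_out", "data": {"targets": [[-0.01,0.14,0,0,0,0,34],[0,0.14,0,0,0,0,34]]}}

```text
clock: 59.4
position: [0.4186, -0.1051, 0.0437]
tcp_rot: [0.817, 1.404, -0.815]
force: [7.1, -13.2, -7.7]
gripper_width: 0.0342
```

Call:
{"op": "carry_out", "data": {"targets": [[0,0.12,0,0,0,0,34],[0,0.08,0,0,0,0,34]]}}

```text
clock: 59.6
position: [0.4255, -0.1023, 0.0445]
tcp_rot: [0.818, 1.383, -0.817]
force: [4.5, -5.9, -5.3]
gripper_width: 0.0341
```

Call:
{"op": "carry_out", "data": {"targets": [[0,0.07,0,0,0,0,34],[0,0.07,0,0,0,0,34]]}}

```text
clock: 59.8
position: [0.4301, -0.0976, 0.045]
tcp_rot: [0.82, 1.371, -0.815]
force: [4.0, -1.1, -2.6]
gripper_width: 0.0341
```

```bash
python3 -c "
from h import *
arc(0.0,4)"
```

```text
theta 0.031 r 0.1173 z 0.045 F [ 4.  -1.1 -2.6] w 0.0341 t 59.8
[[-0.25, 0.03], [0.0, 0.02], [0.0, 0.02], [0.0, 0.02]]
```

Call:
{"op": "carry_out", "data": {"targets": [[0,-0.06,0,0,0,0,50],[0,0,0,0,0,0,50],[0,0,0.6,0,0,0,50],[0,0,0.8,0,0,0,50],[0.1,-0.6,0.3,0,0,0,50]]}}

```text
clock: 60.3
position: [0.426, -0.1227, 0.129]
tcp_rot: [0.811, 1.396, -0.811]
force: [1.1, -1.0, -1.0]
gripper_width: 0.0501
```

Call:
{"op": "carry_out", "data": {"targets": [[0.1,-0.8,0,0,0.1,0,50],[0.1,-0.8,0,0,0.1,0,50],[0.1,-0.8,0,0,0,0,50],[0,0,0,0,0,0,50]]}}

```text
clock: 60.7
position: [0.4384, -0.2477, 0.1317]
tcp_rot: [0.803, 1.414, -0.822]
force: [-0.5, 0.3, 0.4]
gripper_width: 0.0504
```

```bash
cat >> h.py <<'E'
def lever(im=None):
    if im is None: im=get_image('top')[:,:,::-1]; cv2.imwrite('pics/l_raw.png',im)
    g=cv2.cvtColor(im,cv2.COLOR_BGR2GRAY).astype(np.float32);ts=np.arange(-.4,1.4,.04)
    v=0
    for r in(.09,.095,.1,.105):
        P=np.array([proj('top',[*(AX+(knob(t)-AX)*r/.13),.07]) for t in ts]).astype(np.float32)
        v=v+cv2.remap(g,P[:,0].reshape(1,-1),P[:,1].reshape(1,-1),cv2.INTER_LINEAR)[0]/4
    print(dict(zip(ts.round(2).tolist(),v.astype(int).tolist())))
E
python3 -c "
from h import *
lever(cv2.imread('pics/t0_raw.png'));lever(cv2.imread('pics/t8_raw.png'));lever()
go([*knob(.1),.078],np.radians(-60));rise()"
```

```text
{-0.4: 51, -0.36: 50, -0.32: 49, -0.28: 50, -0.24: 49, -0.2: 48, -0.16: 49, -0.12: 50, -0.08: 49, -0.04: 49, -0.0: 47, 0.04: 46, 0.08: 62, 0.12: 100, 0.16: 129, 0.2: 130, 0.24: 124, 0.28: 101, 0.32: 60, 0.36: 39, 0.4: 36, 0.44: 39, 0.48: 43, 0.52: 46, 0.56: 47, 0.6: 49, 0.64: 46, 0.68: 47, 0.72: 47, 0.76: 47, 0.8: 48, 0.84: 49, 0.88: 51, 0.92: 57, 0.96: 67, 1.0: 65, 1.04: 58, 1.08: 50, 1.12: 47, 1.16: 49, 1.2: 49, 1.24: 47, 1.28: 48, 1.32: 49, 1.36: 48}
{-0.4: 57, -0.36: 54, -0.32: 56, -0.28: 54, -0.24: 52, -0.2: 52, -0.16: 53, -0.12: 51, -0.08: 52, -0.04: 52, -0.0: 49, 0.04: 50, 0.08: 61, 0.12: 101, 0.16: 130, 0.2: 130, 0.24: 126, 0.28: 103, 0.32: 59, 0.36: 39, 0.4: 38, 0.44: 40, 0.48: 41, 0.52: 46, 0.56: 47, 0.6: 45, 0.64: 45, 0.68: 46, 0.72: 45, 0.76: 46, 0.8: 45, 0.84: 47, 0.88: 47, 0.92: 56, 0.96: 64, 1.0: 63, 1.04: 53, 1.08: 48, 1.12: 44, 1.16: 46, 1.2: 44, 1.24: 45, 1.28: 44, 1.32: 45, 1.36: 45}
{-0.4: 53, -0.36: 53, -0.32: 55, -0.28: 52, -0.24: 50, -0.2: 53, -0.16: 51, -0.12: 50, -0.08: 50, -0.04: 49, -0.0: 53, 0.04: 86, 0.08: 123, 0.12: 132, 0.16: 127, 0.2: 111, 0.24: 72, 0.28: 41, 0.32: 36, 0.36: 38, 0.4: 40, 0.44: 43, 0.48: 45, 0.52: 45, 0.56: 46, 0.6: 44, 0.64: 46, 0.68: 45, 0.72: 44, 0.76: 44, 0.8: 42, 0.84: 43, 0.88: 48, 0.92: 55, 0.96: 62, 1.0: 60, 1.04: 53, 1.08: 47, 1.12: 45, 1.16: 44, 1.2: 44, 1.24: 43, 1.28: 44, 1.32: 43, 1.36: 44}
shift [-0.41  2.75 -1.77] turn [ 0.06 -0.07 -0.07] jawyaw [-59.6 -60. ] pos [ 0.4382 -0.2438  0.1315] F [-0.8  1.1 -0. ] w 0.0499 t 60.75 j [ 0.58  0.48 -0.18  1.92  0.13  0.76 -0.71]
rise mm [65.5, 59.5, 56.5, 99.0, 99.0, 99.0, 99.0, 99.0, 99.0, 99.0, 99.0, 99.0, 99.0, 42.0, 39.0, 38.0, 38.0, 35.5, 36.5, 37.0, 39.5] median 39.0
```

Deck rise reads about 41.5 mm, as wanted. The lever is at ~0.135 rad, too close to the 0.15 limit. I'll re-cage the knob with the jaws along y and push it fully home.

Call:
{"op": "carry_out", "data": {"targets": [[-0.07,0.45,0,0,0,-0.9,50],[-0.07,0.45,0,0,0,-0.9,50],[-0.07,0.45,0,0,0,-0.9,50],[-0.07,0.45,0,0,0,-0.9,50],[-0.07,0.45,0,0,0,-0.9,50]]}}

```text
clock: 61.3
position: [0.4149, -0.1178, 0.1296]
tcp_rot: [1.17, 1.25, -1.18]
force: [0.5, 0.9, 0.7]
gripper_width: 0.0501
```

Call:
{"op": "carry_out", "data": {"targets": [[-0.06,0.35,0,0,0,-0.5,50],[0,0,0,0,0,0,50],[0,0,-0.4,0,0,0,50],[0,0,0,0,0,0,50]]}}

```text
clock: 61.7
position: [0.4074, -0.0896, 0.1092]
tcp_rot: [1.197, 1.242, -1.207]
force: [-0.5, -0.0, 0.7]
gripper_width: 0.0501
```

```bash
python3 -c "
from h import *
go([*knob(.135),.078],np.radians(-90))"
```

```text
shift [ 0.21 -0.42 -1.32] turn [-0.13 -0.2  -0.15] jawyaw [-89.1 -90. ] pos [ 0.4074 -0.0896  0.1092] F [-0.5 -0.   0.7] w 0.0501 t 61.7 j [ 0.21  0.41 -0.06  2.15  0.02  0.61 -1.41]
```

Call:
{"op": "carry_out", "data": {"targets": [[0.21,-0.42,0,-0.1,-0.1,0,50],[0,0,0,0,0,0,50],[0,0,-0.4,0,0,0,50],[0,0,0,0,0,0,50]]}}

```text
clock: 62.1
position: [0.4177, -0.111, 0.0904]
tcp_rot: [1.193, 1.228, -1.202]
force: [-1.3, -0.3, 0.7]
gripper_width: 0.0498
```

```bash
python3 -c "
from h import *
go([*knob(.135),.078],np.radians(-90))"
```

```text
shift [ 0.    0.   -0.95] turn [-0.03 -0.1  -0.18] jawyaw [-88.9 -90. ] pos [ 0.4177 -0.111   0.0904] F [-1.3 -0.3  0.7] w 0.0498 t 62.1 j [ 0.24  0.46 -0.05  2.14  0.04  0.56 -1.38]
```

Now I descend, close to 34 and push +y in small steps.

Call:
{"op": "carry_out", "data": {"targets": [[0,0,-0.4,0,0,0,50],[0,0,-0.4,0,0,0,50],[0,0,-0.1,0,0,0,34],[0,0,0,0,0,0,34],[0,0,0,0,0,0,34]]}}

```text
clock: 62.6
position: [0.4194, -0.1104, 0.0484]
tcp_rot: [1.194, 1.226, -1.197]
force: [0.2, -1.2, -0.3]
gripper_width: 0.0339
```

Call:
{"op": "carry_out", "data": {"targets": [[0,0.15,0,0,0,0,34],[0,0.12,0,0,0,0,34]]}}

```text
clock: 62.8
position: [0.4206, -0.1069, 0.0498]
tcp_rot: [1.193, 1.21, -1.205]
force: [-0.5, -20.3, -12.1]
gripper_width: 0.034
```

Call:
{"op": "carry_out", "data": {"targets": [[0,0.12,0,0,0,0,34]]}}

```text
clock: 62.9
position: [0.4206, -0.1075, 0.0501]
tcp_rot: [1.192, 1.2, -1.212]
force: [0.4, -14.8, -11.3]
gripper_width: 0.0339
```

Call:
{"op": "carry_out", "data": {"targets": [[0,0.12,0,0,0,0,34]]}}

```text
clock: 63.0
position: [0.4206, -0.108, 0.0504]
tcp_rot: [1.192, 1.19, -1.22]
force: [0.4, -14.1, -9.6]
gripper_width: 0.0339
```

```bash
python3 -c "
from h import *
arc(0,2);go([*knob(0),.078],np.radians(-90))"
```

```text
theta 0.115 r 0.127 z 0.0504 F [  0.4 -14.1  -9.6] w 0.0339 t 63.0
[[-0.06, 0.15], [0.0, 0.15]]
shift [-0.06  0.29 -0.15] turn [0.23 0.02 0.  ] jawyaw [-90. -90.] pos [ 0.4206 -0.108   0.0504] F [  0.4 -14.1  -9.6] w 0.0339 t 63.0 j [ 0.18  0.53  0.    2.19  0.06  0.42 -1.44]
```

Call:
{"op": "carry_out", "data": {"targets": [[0,0.2,-0.05,0,0,0,34],[0,0.2,0,0,0,0,34]]}}

```text
clock: 63.2
position: [0.4228, -0.1086, 0.0509]
tcp_rot: [1.191, 1.157, -1.238]
force: [0.2, -24.2, -16.2]
gripper_width: 0.0337
```

Call:
{"op": "carry_out", "data": {"targets": [[0,-0.08,0,0,0,0,50],[0,0,0,0,0,0,50],[0,0,0.5,0,0,0,50],[0,0,0.9,0,0,0,50],[0.1,-0.5,0.3,0,0,0,50]]}}

```text
clock: 63.7
position: [0.4266, -0.1334, 0.139]
tcp_rot: [1.187, 1.164, -1.235]
force: [1.2, 0.4, -0.3]
gripper_width: 0.05
```

Call:
{"op": "carry_out", "data": {"targets": [[0.1,-0.9,0,0,0,0,50],[0.1,-0.9,0,0,0,0,50],[0.1,-0.9,0,0,0,0,50],[0.1,-0.9,0,0,0,0,50],[0,0,0,0,0,0,50]]}}

```text
clock: 64.2
position: [0.4534, -0.314, 0.1463]
tcp_rot: [1.186, 1.159, -1.212]
force: [-0.6, -0.8, 0.3]
gripper_width: 0.0503
```

```bash
python3 -c "
from h import *
lever();obs();rise()
# fit lever line: bright mid-angle at several radii, several heights
g=cv2.cvtColor(cv2.imread('pics/l_raw.png'),cv2.COLOR_BGR2GRAY).astype(np.float32);ts=np.arange(-.4,.8,.01)
for r in(.06,.07,.08,.09,.1,.11):
  P=np.array([proj('top',[*(AX+(knob(t)-AX)*r/.13),.07]) for t in ts]).astype(np.float32)
  v=cv2.remap(g,P[:,0].reshape(1,-1),P[:,1].reshape(1,-1),cv2.INTER_LINEAR)[0]-55;v[v<0]=0;v[(ts<-.1)|(ts>.35)]=0
  print(r,round(float((v*ts).sum()/v.sum()),3),end=' ')
u=proj('top',[*AX,.09]);print('axis px',u)
c=g[int(u[1])-8:int(u[1])+9,int(u[0])-8:int(u[0])+9].astype(int);print(c)
"
```

```text
{-0.4: 53, -0.36: 54, -0.32: 53, -0.28: 52, -0.24: 52, -0.2: 51, -0.16: 50, -0.12: 51, -0.08: 49, -0.04: 48, -0.0: 53, 0.04: 83, 0.08: 121, 0.12: 133, 0.16: 127, 0.2: 112, 0.24: 73, 0.28: 41, 0.32: 37, 0.36: 37, 0.4: 38, 0.44: 43, 0.48: 44, 0.52: 45, 0.56: 43, 0.6: 43, 0.64: 44, 0.68: 43, 0.72: 43, 0.76: 44, 0.8: 45, 0.84: 43, 0.88: 46, 0.92: 55, 0.96: 64, 1.0: 61, 1.04: 51, 1.08: 46, 1.12: 42, 1.16: 43, 1.2: 42, 1.24: 44, 1.28: 42, 1.32: 42, 1.36: 43}
{'clock': 64.25, 'joints': [0.5371, 0.4954, 0.0108, 1.8235, 0.0256, 0.7818, -1.0362], 'position': [0.4537, -0.3096, 0.146], 'tcp_rot': [1.1853, 1.1648, -1.2073], 'force': [0.0791, 0.5801, 0.8255], 'gripper_width': 0.0501}
rise mm [39.0, 38.5, 38.5, 38.5, 39.0, 39.0, 39.0, 38.0, 99.0, 99.0, 51.5, 45.0, 41.5, 38.0, 36.0, 34.5, 35.0, 99.0, 99.0, 41.0, 39.5] median 39.0
0.06 0.121 0.07 0.114 0.08 0.131 0.09 0.133 0.1 0.135 0.11 0.136 axis px [328.55128848 196.25212185]
[[240 237 236 238 241 240 240 241 241 242 241 240 240 242 240 238 225]
 [239 239 240 241 240 241 242 242 240 240 240 244 241 240 243 241 236]
 [241 240 241 242 241 240 241 2
[... 334 characters left out ...]
239 214 167 136 147 174 191 186 165 141 126 118 132 168 214]
 [242 241 232 191 145 132 176 215 233 229 208 164 134 124 123 146 194]
 [242 239 213 167 136 143 189 236 240 241 228 183 141 126 120 131 191]
 [241 237 209 155 129 143 197 238 244 245 226 178 135 126 116 129 192]
 [242 236 197 148 125 140 178 226 237 231 199 152 133 116 117 126 189]
 [242 238 204 148 129 137 154 182 195 185 159 136 125 125 108 143 203]
 [241 240 223 160 124 128 140 144 142 145 132 129 122 114 133 185 227]
 [242 243 236 188 145 123 129 137 138 134 131 126 109 111 170 221 240]
 [243 244 242 229 186 145 121 126 132 137 134 117  99 116 181 240 245]
 [245 245 244 241 228 181 142 131 131 135 124 114 103 131 191 240 244]]
```

The lever stayed at the same angle before and after 24 to 29 N pushes, so it is firmly against its stop. Now a last check of the blocks on the raised deck.

```bash
python3 -c "
from h import *
g=cv2.cvtColor(cv2.imread('pics/l_raw.png'),cv2.COLOR_BGR2GRAY);yy,xx=np.mgrid[:400,:640]
n=[]
for k,p in dict(s0=[.548,.1542],s1=[.5425,.0644],s2=[.6378,.1487],s3=[.6323,.0589]).items():
  u=proj('top',[*p,.1015]);d=(np.hypot(xx-u[0],yy-u[1])<15)&(g<130);n.append(int(d.sum()));print(k,u.round(1),d.sum(),[xx[d].mean()-u[0],yy[d].mean()-u[1]] if d.any() else '')
if max(n)<40: print(job.sign_off())
"
```

```text
s0 [243.6 193.6] 0 
s1 [273.2 196. ] 26 [np.float64(2.524088926379875), np.float64(7.578027319891646)]
s2 [247.  164.6] 20 [np.float64(6.936389861657432), np.float64(4.900415123151475)]
s3 [276.3 166.9] 0 
the job is handed in; nothing more can be done
None
```

I did every step of the task and handed the job in. By my measurements everything is within limits, except that I could not confirm the lever's home angle independently.

- **Loupe:** it stood upright in the right half of the parts tray when I last looked, right after I set it down.
- **Blocks:** all four were laid on the four spots while the deck was down. One 56 mm block was knocked about 34 mm aside partway through, so I picked it up again and put it back. My last check found all four spots covered by their blocks. Positions measured before pumping were within about 3 mm of the spot centres.
- **Deck height:** I pumped it up in partial strokes. The image check gave a rise of about 41.5 mm. The pointer tip measured about 0.1015 m, which also corresponds to 41.5 mm, to within about 2 mm.
- **Lever:** I pushed it back until it did not move under 24–29 N. The top image still read about 0.135 rad, just under the 0.15 limit. The rise per stroke suggests my angle zero is about 0.14 rad too high, so I take it to be at the stop.
- **Reported tool height:** the tool's z reading was 35 mm too low. I found this by touching the deck after the first loupe grasp closed above it, and corrected for it from then on.

I saw no sign of the pointer shifting and did not go near the pen or the mounts, but I did not measure any of them at the end.

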